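# Rebuild the polishing spindle: spacer, washer, retainer

### The arm

A 7-joint arm with a two-finger parallel gripper is mounted at the origin on the work surface. World frame = base frame: x ahead of the robot, y to its left, z up, the work surface at z = 0. Lengths are in mm, angles in rad, forces in N, time in s.
With the tool pointing down it reaches from about 425 to 950 mm from the base axis. Payload 16.7 kg.
Tool frame: the origin (TCP) lies at the very end of the fingers, on their centre line; the grasp point (between the pads) lies 19 mm behind it; y points along the fingers, x is the direction in which the jaws open and shut, and the axes are right-handed (so a half turn about y gives the same grasp; the last joint's range is limited). The gripper opens to 94 mm and grips with 3 to 60 N. Pads are 16 mm wide; open, the fingers measure 119 mm over their backs; the gripper's body (75 mm by 177 mm) begins 78 mm behind the grasp point.
Start: joints at [0.994, 0.426, 0.074, 1.606, -0.034, 1.111, -0.067], TCP at [280.003, -614.144, 205.467] pointing down, gripper open.
Joint ranges: [-2.85, 2.85], [-0.5, 2.14], [-1.23, 1.37], [0.21, 2.46], [-1.02, 4.16], [0.16, 2.05], [-2.73, 2.73]. Speed limits (rad/s): [1.89, 1.89, 2.39, 2.39, 3.01, 3.01, 3.01].

### API

Orientations are given as [roll, pitch, yaw] about the fixed x, y, z axes, in that order (R = Rz(yaw) Ry(pitch) Rx(roll)).
In Python, from bench import manip gives the robot as it stands. The module is installed in compiled form; this text tells all that it offers.
- The arm moves only by the tool move_arm, never from a script. Its argument "plan" is a list of rows, each a list of 3 entries, a list of its own where there are three numbers: the shift along the tool's x, y, z in units of 0.075 m (1.0 is 0.075 m), then the turn, a rotation vector about the tool's x, y, z in units of pi/2 rad (1.0 is pi/2 rad), then the opening, from 0 (shut) to 1 (fully open). In form: [[[x, y, z], [wx, wy, wz], grip], ...]. A call has 1 to 12 rows; each row shifts and turns the commanded pose from where the row before left it, along the tool's axes as they then stand; what a row does not reach is not made up. A row lasts 1/12 s, in which the tool goes at most 41.7 mm and 7.16 degrees, less where a joint would pass 70% of its speed; a pose out of reach is approached as far as the arm can. A call with a number of a shift or a turn outside -1 to 1 is refused whole. A call with a gripper value outside its range is refused whole. The fingers move at their own pace and stop on an object; the grip force is fixed at half the most. Time passes only in rows, so rows that do not move let the fingers close. It gives the time, the measured TCP pose, the force and the opening at its end, in the units of the state.
- manip.observe(): the state, without advancing time (a new reading comes with each control period).
- manip.get_image(name): name is "side" or "top" or "wrist"; returns a dict with "frame" (384x512x3 uint8, red, green, blue), "fx", "fy", "cx", "cy" (pixels), "k1" (the pictures are not rectified: a ray, as slopes to the right and down, at radius r is drawn at 1 + k1 r^2 times it, then the intrinsics apply), "position" and "orientation" of the camera in the world. Camera axes: x right, y up, looking along -z (the intrinsics and any distortion apply to the point x, -y, -z); pixel columns grow to the right and rows downward; lengths in mm; the calibration is good to about 2 mm. A picture is of the moment at which its call begins. There is no depth.
- manip.hand_in(): hands the job in, once; it reports no verdict.
The state is a dict: "time_s": time; "joints": joint angles; "joint_velocities": joint speeds; "tau": joint torques, N m; "tcp_pos": TCP position; "tcp_rot": TCP orientation; "force": force on the tool from outside, world axes, zero at the start; "wrist_torque": the same for the moment, N m; "grip_width": finger opening in mm.
Only numpy, scipy, OpenCV 4.12 (cv2) and the standard library are available. Lean on these libraries where they do the work, as an engineer would, in place of code of your own. Each camera call takes 0.05 s, during which the arm holds its last target. There are 200 camera calls.

### The job

Rebuild the upright polishing spindle: thread the tall spacer sleeve onto the shaft and press it down until the half-fitted bearing beneath it stops dead on its hidden shoulder, then hold it there for about half a second with a steady push of about 20 N, never loading the bearing with more than 30 N (so no dropping or ramming). Then lay the flat washer on the spacer, slide the forked retainer all the way in over the washer by its knob, and let go, leaving the other tools on the bench where they are.

Things in the scene. Friction and masses are not known exactly. Their poses are not given: they have to be found in the camera images.
- unit: the fixed spindle unit on the bench: grey base 100 x 190 x 30 mm (x from -50 to 50, y from -53 to 137) with an upright steel shaft 16 mm in diameter. Origin on the shaft's axis at bench level, z up along the shaft, y level from the shaft towards the retainer's rail; its yaw varies. The rail block (x -24 to 24, y 67 to 127, top at 96 mm) guides the fork
- shaft_tip (a point): top end of the shaft, 112 mm above the bench, on its axis; the end tapers over its last 5 mm from 16 to 11 mm diameter. A groove for the retainer lies 90 to 98 mm above the bench
- bearing: tight-fitting ball bearing on the shaft, 32 mm diameter, 12 mm high, dust skirt below. Origin on the axis at the underside of the 12 mm; starts 36 to 53 mm above the bench. Moves down only under 9 to 11 N (more if the spacer rubs on the shaft), stays where left, and after 3 to 12 mm stops on a shoulder hidden in the skirt, set differently each time (underside then at 33 to 41 mm) and only to be felt
- spacer_center (a point): centre (half-way up) of the loose steel spacer sleeve: 36 mm outside diameter, 19 mm bore, 28 mm high, about 0.1 to 0.2 kg; stands upright on the bench at the start
- washer_center (a point): centre (half-way up) of the loose thick flat steel washer: 44 mm outside diameter, 19 mm bore, 8 mm thick, about 0.06 to 0.11 kg; lies flat on the bench at the start
- fork (a joint): travel of the forked steel retainer plate (36 mm wide, 5 mm thick, underside 91 mm above the bench) towards the shaft along the unit's -y, in m: 0 fully withdrawn, 0.055 fully in, round the shaft's groove. Slides with about 3 N of friction and stays where left. Home, its underside clears the washer of a finished stack (washer top 81 to 89 mm above the bench) by 2 to 10 mm; a stack that stands above 91 mm blocks it
- knob (a point): the upright round knob of the retainer, 16 mm diameter, 26 mm tall (96 to 122 mm above the bench), on its axis 13 mm above the plate. It lies 105 mm from the shaft's axis along the unit's +y with the fork fully withdrawn, 50 mm with it fully in
- mallet: bystander: wooden mallet lying on the bench, about 240 mm long, head 72 mm; origin near its middle at bench level. Leave alone
- wire_brush: bystander: wooden wire brush 240 x 26 x 32 mm, bristles up; origin at its middle at bench level. Leave alone
- steel_block: bystander: dark steel bench block 90 x 60 x 28 mm; origin at the centre of its underside. Leave alone
There are look-alikes about, which are no part of the job. Of the things like the part that bears washer_center, leave any that is green; of the rest the smaller one is meant.

How it is judged (in metres and radians):
On the way, in this order (a step that is already met when the one before it is completed fails the run):
1. the spacer is threaded on the shaft (horizontal distance between spacer_center and shaft_tip below 0.004 m and z of spacer_center in the frame of unit below 0.1 m), for 0.05 s.
2. the bearing is pressed home: the spacer is held on it with more than 15 N, which only the shoulder can bear, for 0.3 s (horizontal distance between spacer_center and shaft_tip below 0.004 m and contact force between spacer and bearing above 15 N and z of bearing in the frame of unit below 0.0425 m), for 0.3 s.
3. the fork is slid fully in (within 3 mm) over the washer (value of joint fork above 0.052 m and horizontal distance between washer_center and shaft_tip below 0.004 m and distance between washer_center and spacer_center below 0.0205 m and distance between spacer_center and bearing below 0.0285 m), for 0.1 s.
At the end, for the whole second after the job is handed in: Bearing still down where it was pressed home; spacer on the shaft resting on it and washer on the shaft resting on the spacer (each within 2.5 mm of touching, 4 mm of the axis); fork within 3 mm of fully in; everything released and at rest (all of step 3 and z of bearing in the frame of unit below 0.0425 m and horizontal distance between spacer_center and shaft_tip below 0.004 m and distance between washer_center and spacer_center above 0.0155 m and distance between spacer_center and bearing above 0.0235 m and z of washer_center in the frame of unit above 0.076 m and z of spacer_center in the frame of unit below 0.0715 m and linear speed of each of spacer, washer below 0.02 m/s).
It fails at once if the bearing is loaded with more than 30 N (contact force between bearing and anything else above 30 N).
It fails at once if a bystander tool is moved more than 20 mm (distance of any of mallet, wire_brush, steel_block from where it was at the start of the episode above 0.02 m).
It also fails if it takes over 67 s, if anything falls off the work surface, if the arm or the gripper's body presses on something with over 40 N, if the wrist force passes 120 N, or if a joint passes its speed limit or range.

## Working session

There is one attempt and no reset: what is moved stays moved. The work goes in short steps, Python scripts to look and compute and a tool call to move; the robot and the scene stay as the last step left them, time stands still between calls to the robot, and variables do not carry over. Pictures are saved under pics/ and viewed, about 8 in all and at most 12, crops included, and the job is handed in when it is done.

Besides the shell and the picture viewer there is one more tool, called after "Request:" in YAML: its name, and indented under it one key for each argument. move_arm: Moves the arm, as the interface text tells. Its arguments: {"type":"object","properties":{"plan":{"type":"array"}},"required":["plan"]}

```bash
mkdir -p pics
cat > h.py <<'E'
import numpy as np, cv2
from bench import manip
from scipy.spatial.transform import Rotation as R
def cam(name):
    d=manip.get_image(name); return d
def rot(o):
    o=np.array(o,float)
    if o.shape==(3,3): return o
    if o.size==4: return R.from_quat(o).as_matrix()
    return R.from_euler('xyz',o).as_matrix()
def ray(d,u,v):
    x=(u-d['cx'])/d['fx']; y=(v-d['cy'])/d['fy']
    rd=np.hypot(x,y); r=rd
    for _ in range(30): r=rd/(1+d['k1']*r*r)
    s=r/rd if rd>0 else 1
    return np.array(d['position'],float), rot(d['orientation'])@np.array([x*s,-y*s,-1])
def onz(d,u,v,z):
    p,q=ray(d,u,v); return p+q*(z-p[2])/q[2]
def proj(d,P):
    c=rot(d['orientation']).T@(np.array(P,float)-np.array(d['position'],float))
    x=c[0]/-c[2]; y=-c[1]/-c[2]; f=1+d['k1']*(x*x+y*y)
    return d['cx']+d['fx']*x*f, d['cy']+d['fy']*y*f
def save(d,fn,crop=None,s=1):
    f=d['frame'][:,:,::-1]
    if crop: f=f[crop[1]:crop[3],crop[0]:crop[2]]
    cv2.imwrite('pics/'+fn,cv2.resize(f,None,fx=s,fy=s,interpolation=cv2.INTER_CUBIC))
E
python3 - <<'E'
from h import *
import pickle
s=manip.observe(); print(s)
D={n:cam(n) for n in('side','top','wrist')}
pickle.dump(D,open('D0.pkl','wb'))
for n,d in D.items(): print(n,{k:v for k,v in d.items() if k!='frame'})
save(D['top'],'top0.png',None,1.5); save(D['side'],'side0.png',None,1.5)
E
```

```text
{'time_s': 0.0, 'joints': array([ 0.99349357,  0.42675217,  0.07387749,  1.60656514, -0.03412172,
        1.11080435, -0.06710808]), 'joint_velocities': array([-0.00029429, -0.00160397, -0.00101245, -0.00185395,  0.00059193,
       -0.00035194, -0.00069225]), 'tau': array([-4.85077408e-05, -9.35803699e+01,  3.66676748e+00, -4.54193079e+01,
       -4.87886870e-02,  2.01122509e-02,  1.21398471e-04]), 'tcp_pos': array([ 279.82916505, -613.80326212,  204.7814296 ]), 'tcp_rot': array([-1.57088289e+00,  1.26565514e-03, -1.14306597e+00]), 'force': array([-0.89393422,  0.70034221,  0.5497441 ]), 'wrist_torque': array([-0.02582035, -0.01193646, -0.01122111]), 'grip_width': 94.3443629153997}
side {'fx': 396.5826228620173, 'fy': 396.5826228620173, 'cx': 261.5588439565055, 'cy': 189.86036865809302, 'k1': 0.020346456175689386, 'position': array([304.13643973, 621.91701016, 788.43259636]), 'orientation': array([ 0.74063016,  0.01136621, -2.7313811 ])}
top {'fx': 429.86229617441523, 'fy': 429.86229617441523, 'cx': 251.35592243646545, 'cy': 193.66891829047245, 'k1': 0.054951008805939505, 'position': array([ 490.91345326,   13.34944461, 1217.4095192 ]), 'orientation': array([ 0.07967715,  0.02645166, -1.60034318])}
wrist {'fx': 287.4610411281549, 'fy': 287.4610411281549, 'cx': 256.3704248242715, 'cy': 193.68907637259377, 'k1': -0.04414674271818463, 'position': array([ 346.28876096, -583.00921488,  383.57320434]), 'orientation': array([-2.57728200e-01,  1.14156011e-03, -1.14309516e+00])}
```

View pics/top0.png

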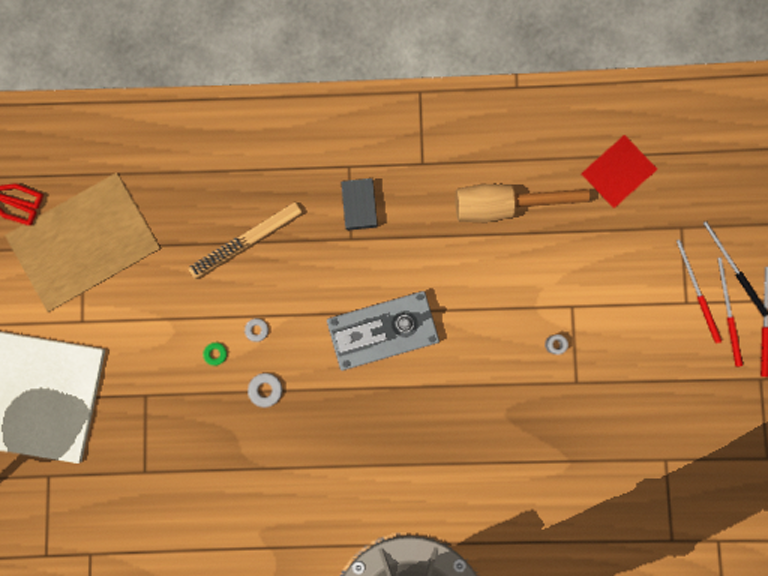

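View pics/side0.png

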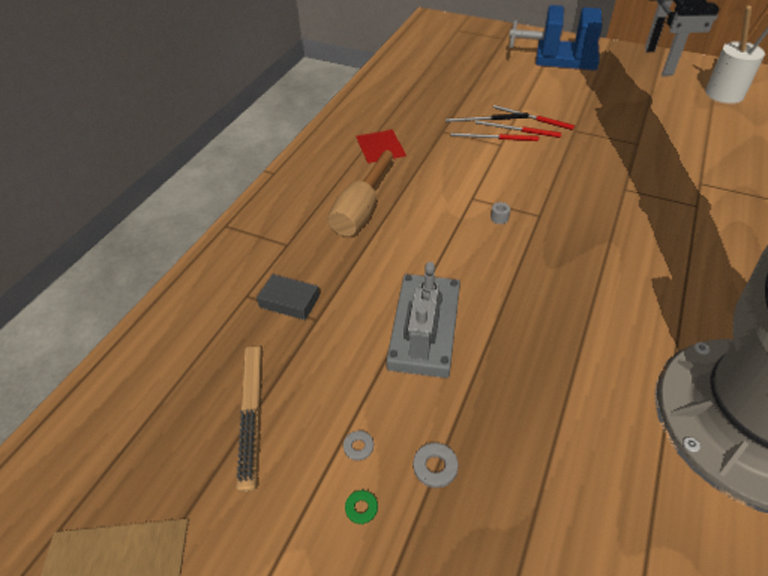

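The top view (1.5x) shows the shaft at about (404,323) with the rail towards (345,340). The spacer stands alone at (557,344). Washer candidates are green (215,353), small grey (256,329) and large grey (265,389). I choose the small grey one. Bystanders are the brush (245,240), block (361,203) and mallet (520,200).

Run:
```python
from h import *
import pickle
D=pickle.load(open('D0.pkl','rb'))
def ell(d,box,z,lab,sat=60,vmin=90):
    u0,v0,u1,v1=box; hsv=cv2.cvtColor(d['frame'][v0:v1,u0:u1],cv2.COLOR_RGB2HSV)
    m=((hsv[...,1]<sat)&(hsv[...,2]>vmin)).astype(np.uint8)
    c,_=cv2.findContours(m,cv2.RETR_EXTERNAL,cv2.CHAIN_APPROX_NONE)
    c=max(c,key=cv2.contourArea); e=cv2.fitEllipse(c); (u,v)=e[0]; u+=u0; v+=v0
    pts=np.array([onz(d,a+u0,b+v0,z)[:2] for a,b in c[:,0]])
    (cx,cy),r=cv2.minEnclosingCircle(pts.astype(np.float32))
    print(lab,'uv',np.round([u,v],1),'center',onz(d,u,v,z).round(1),'circ',round(cx,1),round(cy,1),'D',round(2*r,1),'fitD',np.round(cv2.fitEllipse(pts.astype(np.float32)),1) if 0 else '')
t,s=D['top'],D['side']
ell(t,(155,205,187,233),8,'washS top'); ell(t,(160,243,194,278),8,'washL top')
ell(t,(358,215,386,243),28,'spacer top')
ell(s,(222,280,255,312),8,'washS side'); ell(s,(270,290,310,328),8,'washL side')
ell(s,(320,128,346,152),28,'spacer side(all)')
a=t['frame'][185:255,212:302,::-1]; b=s['frame'][165:255,250:315,::-1]
A=cv2.resize(a,None,fx=5,fy=5,interpolation=cv2.INTER_CUBIC);B=cv2.resize(b,(325,450),interpolation=cv2.INTER_CUBIC)
im=np.zeros((450,785,3),np.uint8); im[:350,:450]=A; im[:,455:780]=B
c=t['frame'][200:280,135:200,::-1]
im[350:450,:81]=cv2.resize(c,(81,100)); cv2.imwrite('pics/unit0.png',im)
```

```text
washS top uv [170.6 219.7] center [522.2 272.1   8. ] circ 521.7 272.4 D 42.8 fitD 
washL top uv [176.2 259.7] center [410.2 257.8   8. ] circ 410.2 258.2 D 63.2 fitD 
spacer top uv [370.9 229.2] center [ 479.4 -280.9   28. ] circ 479.4 -281.0 D 38.7 fitD 
washS side uv [238.5 296.5] center [519.1 273.8   8. ] circ 518.8 273.1 D 44.5 fitD 
washL side uv [290.  309.6] center [407.3 258.3   8. ] circ 407.2 257.3 D 65.6 fitD 
spacer side(all) uv [333.4 141.4] center [ 472.9 -269.    28. ] circ 473.8 -268.7 D 62.3 fitD
```

View pics/unit0.png

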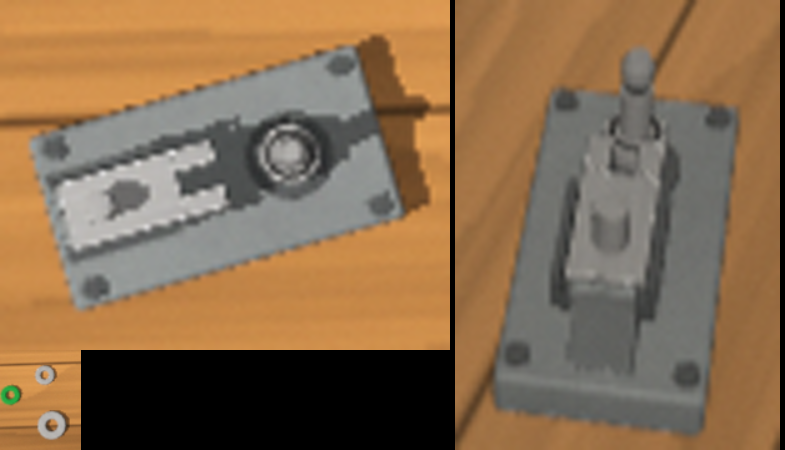

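The crop shows the fork withdrawn, the shaft tip at (288,152) and the base corners at z=30. It also confirms the washer choice: D is about 44, against 63 for the large one.

Run:
```python
from h import *
import pickle
D=pickle.load(open('D0.pkl','rb')); t,s=D['top'],D['side']
cs=[(212+a/5,185+b/5) for a,b in[(30,138),(357,45),(403,217),(78,308)]]
P=np.array([onz(t,u,v,30)[:2] for u,v in cs]); 
loc=np.array([[50,137],[50,-53],[-50,-53],[-50,137]],float)
# rigid fit
a=loc-loc.mean(0); b=P-P.mean(0); H=a.T@b; th=np.arctan2(H[0,1]-H[1,0],H[0,0]+H[1,1])
Rm=np.array([[np.cos(th),-np.sin(th)],[np.sin(th),np.cos(th)]]); o=P.mean(0)-Rm@loc.mean(0)
print('yaw',th,'origin',o,'res',(loc@Rm.T+o-P).round(1))
print('tip top',onz(t,212+288/5,185+152/5,112).round(1),'side',onz(s,250+(637-455)/5,165+58/5,112).round(1))
print('knob',(Rm@[0,105]+o).round(1))
cs=[(250+(a-455)/5,165+b/5) for a,b in[(552,90),(738,105),(703,403),(497,380)]]
print([onz(s,u,v,30)[:2].round(1) for u,v in cs]); print(P.round(1))
j=manip.observe(); print(R.from_euler('xyz',j['tcp_rot']).as_matrix().round(3))
```

```text
yaw 0.24319312323384482 origin [522.70517981  -7.70988498] res [[ 1.2  1.5]
 [ 1.1 -0.5]
 [-0.5 -2.8]
 [-1.8  1.7]]
tip top [522.6  -5.2 112. ] side [520.4  -4.4 112. ]
knob [497.4  94.2]
[array([579.3, -41. ]), array([485.8, -68.8]), array([439.2, 114.2]), array([531.3, 139.6])]
[[537.  135.8]
 [582.9 -46.6]
 [487.5 -68.4]
 [442.9 111.5]]
[[ 0.415 -0.001  0.91 ]
 [-0.91   0.001  0.415]
 [-0.001 -1.    -0.   ]]
```

```bash
cat >> h.py <<'E'
def plan(p,yaw0,tgt,yaw1,n,g):
    p=np.array(p,float); tgt=np.array(tgt,float); st=(tgt-p)/n; dy=(yaw1-yaw0)/n; rows=[]
    for i in range(n):
        y=yaw0+i*dy; c,s=np.cos(y),np.sin(y)
        rows.append([[round((st[0]*c+st[1]*s)/75,3),round(-st[2]/75,3),round((-st[0]*s+st[1]*c)/75,3)],[0,round(-dy/(np.pi/2),4),0],g])
    return rows
E
python3 - <<'E'
from h import *
for r in plan([280,-614,205],-1.143,[479,-281,150],0.243,12,1): print(r)
E
```

```text
[[np.float64(-0.245), np.float64(0.061), np.float64(0.355)], [0, -0.0735, 0], 1]
[[np.float64(-0.202), np.float64(0.061), np.float64(0.381)], [0, -0.0735, 0], 1]
[[np.float64(-0.157), np.float64(0.061), np.float64(0.401)], [0, -0.0735, 0], 1]
[[np.float64(-0.11), np.float64(0.061), np.float64(0.417)], [0, -0.0735, 0], 1]
[[np.float64(-0.061), np.float64(0.061), np.float64(0.427)], [0, -0.0735, 0], 1]
[[np.float64(-0.012), np.float64(0.061), np.float64(0.431)], [0, -0.0735, 0], 1]
[[np.float64(0.038), np.float64(0.061), np.float64(0.429)], [0, -0.0735, 0], 1]
[[np.float64(0.087), np.float64(0.061), np.float64(0.422)], [0, -0.0735, 0], 1]
[[np.float64(0.135), np.float64(0.061), np.float64(0.409)], [0, -0.0735, 0], 1]
[[np.float64(0.182), np.float64(0.061), np.float64(0.391)], [0, -0.0735, 0], 1]
[[np.float64(0.226), np.float64(0.061), np.float64(0.367)], [0, -0.0735, 0], 1]
[[np.float64(0.266), np.float64(0.061), np.float64(0.339)], [0, -0.0735, 0], 1]
```

Request:
move_arm:
  plan:
    - [[-0.245, 0.061, 0.355], [0, -0.0735, 0], 1]
    - [[-0.2, 0.061, 0.38], [0, -0.0735, 0], 1]
    - [[-0.157, 0.061, 0.4], [0, -0.0735, 0], 1]
    - [[-0.11, 0.061, 0.417], [0, -0.0735, 0], 1]
    - [[-0.06, 0.061, 0.427], [0, -0.0735, 0], 1]
    - [[-0.012, 0.061, 0.43], [0, -0.0735, 0], 1]
    - [[0.038, 0.061, 0.43], [0, -0.0735, 0], 1]
    - [[0.087, 0.061, 0.42], [0, -0.0735, 0], 1]
    - [[0.135, 0.061, 0.41], [0, -0.0735, 0], 1]
    - [[0.18, 0.061, 0.39], [0, -0.0735, 0], 1]
    - [[0.226, 0.061, 0.367], [0, -0.0735, 0], 1]
    - [[0.266, 0.061, 0.34], [0, -0.0735, 0], 1]

```text
time_s: 1.15
tcp_pos: [479.4, -280.1, 150.4]
tcp_rot: [-1.571, 0.0, 0.248]
force: [-0.4, -1.3, -0.1]
grip_width: 94.2
```

Run:
```python
from h import *
import pickle
d=cam('wrist'); pickle.dump(d,open('w1.pkl','wb')); s=manip.observe(); print(s['tcp_pos'].round(1),s['tcp_rot'].round(3),s['force'].round(2),proj(d,[479,-281,28]))
save(d,'w1.png',None,1)
```

```text
[ 482.6 -273.8  149.8] [-1.569 -0.002  0.263] [ 3.45  8.06 -1.08] (np.float64(256.5600953886306), np.float64(190.01832737660345))
```

View pics/w1.png

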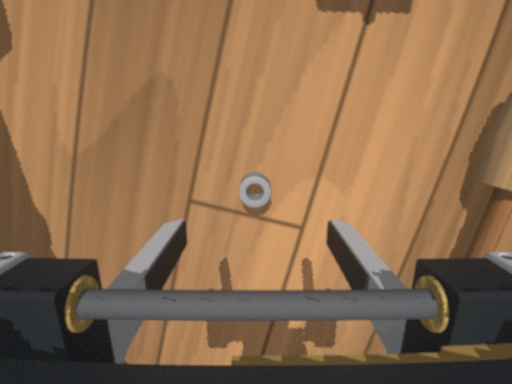

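The wrist view shows the spacer ring at (255,190), matching the projection of (479,-281,28) at (256.5,190).

Request:
move_arm:
  plan:
    - [[0, 0.1, 0], [0, 0, 0], 1]
    - [[0, 0.25, 0], [0, 0, 0], 1]
    - [[0, 0.3, 0], [0, 0, 0], 1]
    - [[0, 0.3, 0], [0, 0, 0], 1]
    - [[0, 0.3, 0], [0, 0, 0], 1]
    - [[0, 0.3, 0], [0, 0, 0], 1]
    - [[0, 0.2, 0], [0, 0, 0], 1]
    - [[0, 0.1, 0], [0, 0, 0], 1]
    - [[0, 0.07, 0], [0, 0, 0], 1]
    - [[0, 0, 0], [0, 0, 0], 1]
    - [[0, 0, 0], [0, 0, 0], 1]
    - [[0, 0, 0], [0, 0, 0], 1]

```text
time_s: 2.2
tcp_pos: [479.4, -282.0, 7.5]
tcp_rot: [-1.572, -0.001, 0.242]
force: [0.3, 0.0, -0.4]
grip_width: 94.1
```

Run:
```python
from h import *
d=cam('wrist'); s=manip.observe(); print(s['tcp_pos'].round(1),s['tcp_rot'].round(3),s['force'].round(2))
f=d['frame']; u,v=map(int,proj(d,[479,-281,28])); print(u,v)
# ring: grey pixels near
hsv=cv2.cvtColor(f,cv2.COLOR_RGB2HSV); m=((hsv[...,1]<60)&(hsv[...,2]>90)).astype(np.uint8)
save(d,'w2.png',None,1)
```

```text
[ 479.4 -281.9    7.5] [-1.572e+00 -1.000e-03  2.420e-01] [ 0.27  0.52 -0.12]
257 244
```

View pics/w2.png

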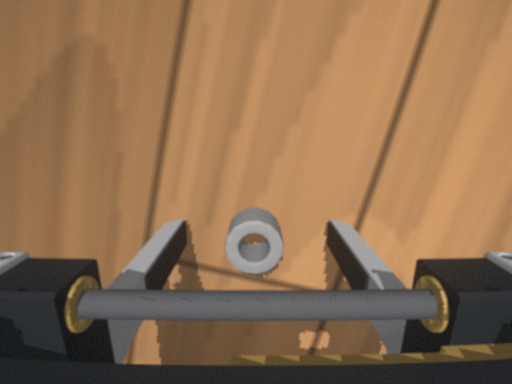

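The ring of the spacer is at (254,246), within about 1.5 mm of the jaw centre. Closing now.

Request:
move_arm:
  plan:
    - [[-0.01, 0.05, 0], [0, 0, 0], 1]
    - [[0, 0, 0], [0, 0, 0], 0.4]
    - [[0, 0, 0], [0, 0, 0], 0.3]
    - [[0, 0, 0], [0, 0, 0], 0.2]
    - [[0, 0, 0], [0, 0, 0], 0]
    - [[0, 0, 0], [0, 0, 0], 0]
    - [[0, 0, 0], [0, 0, 0], 0]
    - [[0, 0, 0], [0, 0, 0], 0]
    - [[0, 0, 0], [0, 0, 0], 0]
    - [[0, 0, 0], [0, 0, 0], 0]

```text
time_s: 3.08
tcp_pos: [478.2, -281.7, 2.8]
tcp_rot: [-1.571, -0.0, 0.242]
force: [-1.1, 0.2, 1.1]
grip_width: 37.3
```

Run:
```python
from h import *
import pickle
d=cam('wrist'); pickle.dump(d,open('w3.pkl','wb')); s=manip.observe(); print(s['tcp_pos'].round(1),s['tcp_rot'].round(3),s['force'].round(2),s['grip_width'])
u,v=map(int,proj(d,[479,-281,28]));x=d['frame'][v-60:v+60,u-80:u+80]; print(u,v)
hsv=cv2.cvtColor(x,cv2.COLOR_RGB2HSV)
cv2.imwrite('pics/w3.png',cv2.resize(x[...,::-1],None,fx=4,fy=4))
```

```text
[ 478.1 -281.7    2.8] [-1.571  0.     0.242] [-1.32 -0.3   0.08] 35.98152094109592
259 249
```

View pics/w3.png

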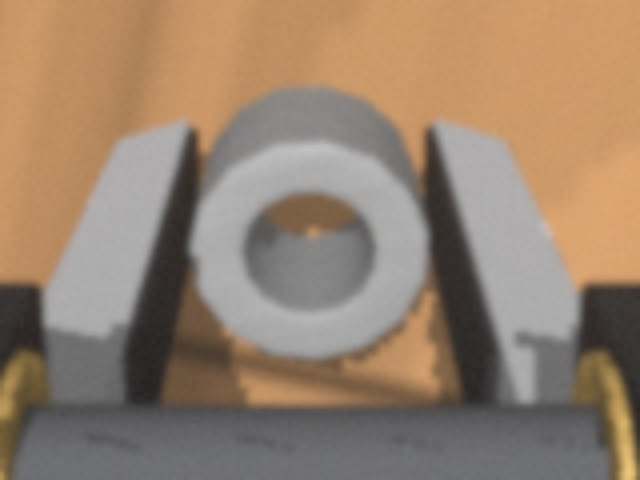

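Request:
move_arm:
  plan:
    - [[0, -0.1, 0], [0, 0, 0], 0]
    - [[0, -0.3, 0], [0, 0, 0], 0]
    - [[0, -0.5, 0], [0, 0, 0], 0]
    - [[0, -0.5, 0], [0, 0, 0], 0]
    - [[0.07, -0.4, 0.2], [0, 0, 0], 0]
    - [[0.1, -0.2, 0.3], [0, 0, 0], 0]
    - [[0.14, -0.1, 0.4], [0, 0, 0], 0]
    - [[0.14, 0, 0.4], [0, 0, 0], 0]
    - [[0.14, 0, 0.4], [0, 0, 0], 0]
    - [[0.14, 0, 0.4], [0, 0, 0], 0]
    - [[0.14, 0, 0.4], [0, 0, 0], 0]
    - [[0.14, 0, 0.4], [0, 0, 0], 0]

```text
time_s: 4.13
tcp_pos: [499.2, -50.9, 160.9]
tcp_rot: [-1.571, -0.0, 0.242]
force: [0.5, -0.3, -1.6]
grip_width: 36.1
```

Request:
move_arm:
  plan:
    - [[0.14, 0, 0.4], [0, 0, 0], 0]
    - [[0.14, 0, 0.4], [0, 0, 0], 0]
    - [[0.1, 0, 0.3], [0, 0, 0], 0]
    - [[0.1, 0, 0.3], [0, 0, 0], 0]
    - [[0.07, 0, 0.2], [0, 0, 0], 0]
    - [[0.03, 0, 0.14], [0, 0, 0], 0]
    - [[0, 0, 0], [0, 0, 0], 0]
    - [[0, 0, 0], [0, 0, 0], 0]
    - [[0, 0, 0], [0, 0, 0], 0]
    - [[0, 0, 0], [0, 0, 0], 0]
    - [[0, 0, 0], [0, 0, 0], 0]
    - [[0, 0, 0], [0, 0, 0], 0]

```text
time_s: 5.13
tcp_pos: [510.5, 84.0, 160.4]
tcp_rot: [-1.571, 0.0, 0.241]
force: [0.1, -0.7, -1.7]
grip_width: 36.3
```

Run:
```python
from h import *
import pickle
d3=pickle.load(open('w3.pkl','rb')); print('spacer ring pick',onz(d3,256.5,251.5,28).round(1))
d=cam('wrist'); pickle.dump(d,open('w4.pkl','wb')); s=manip.observe(); print(s['tcp_pos'].round(1),s['tcp_rot'].round(3),s['force'].round(2),s['grip_width'], 'tip',proj(d,[521.7,-5.2,112]))
t=s['tcp_pos'];print('spacer top pred',proj(d,[t[0],t[1],t[2]+25]))
save(d,'w4.png',None,1.5)
```

```text
spacer ring pick [ 477.9 -282.8   28. ]
[510.5  84.2 160.4] [-1.571  0.     0.242] [-0.09  0.12 -2.94] 36.22179378636968 tip (np.float64(245.79690858509562), np.float64(303.50328195127156))
spacer top pred (np.float64(257.55359062230184), np.float64(249.48028345426832))
```

View pics/w4.png

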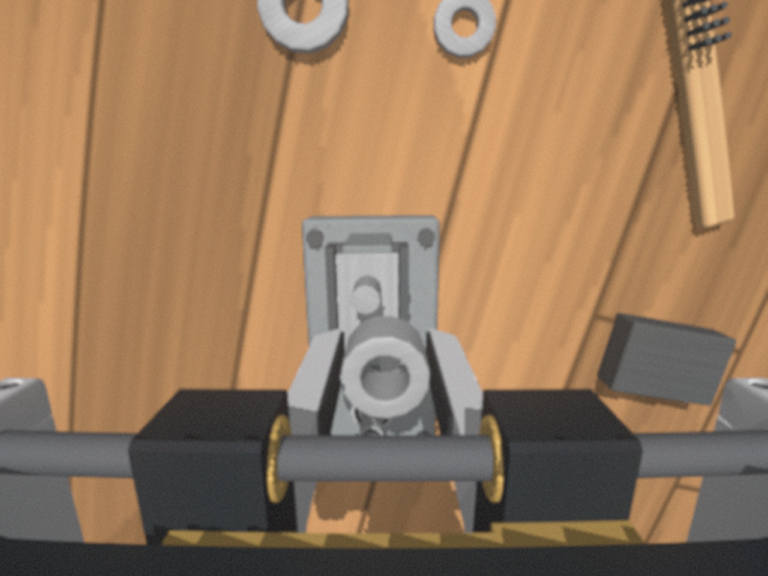

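The wrist image's up direction is unit +y, so I have to look from the other side of the shaft. Here the knob is at (365,293) in the 1.5x view.

Request:
move_arm:
  plan:
    - [[-0.02, 0, -0.2], [0, 0, 0], 0]
    - [[-0.02, 0, -0.4], [0, 0, 0], 0]
    - [[-0.02, 0, -0.4], [0, 0, 0], 0]
    - [[-0.02, 0, -0.4], [0, 0, 0], 0]
    - [[-0.02, 0, -0.3], [0, 0, 0], 0]
    - [[-0.02, 0, -0.2], [0, 0, 0], 0]
    - [[-0.02, 0, -0.16], [0, 0, 0], 0]
    - [[0, 0, 0], [0, 0, 0], 0]
    - [[0, 0, 0], [0, 0, 0], 0]
    - [[0, 0, 0], [0, 0, 0], 0]
    - [[0, 0, 0], [0, 0, 0], 0]

```text
time_s: 6.1
tcp_pos: [537.3, -66.5, 160.4]
tcp_rot: [-1.57, -0.0, 0.244]
force: [-0.0, -0.2, -1.3]
grip_width: 36.0
```

Run:
```python
from h import *
import pickle
d=cam('wrist'); pickle.dump(d,open('w5.pkl','wb')); s=manip.observe(); print(s['tcp_pos'].round(1),s['tcp_rot'].round(3),s['force'].round(2),s['grip_width'], 'tip',proj(d,[521.7,-5.2,112]))
t=s['tcp_pos'];print('spacer top pred',proj(d,[t[0],t[1],t[2]+25]))
save(d,'w5.png',(130,80,390,275),3)
```

```text
[537.3 -66.6 160.4] [-1.571 -0.     0.244] [-0.09  0.52 -2.08] 35.608346726114284 tip (np.float64(256.8849570230645), np.float64(133.0041598175269))
spacer top pred (np.float64(257.50398525287386), np.float64(249.90338991331546))
```

View pics/w5.png

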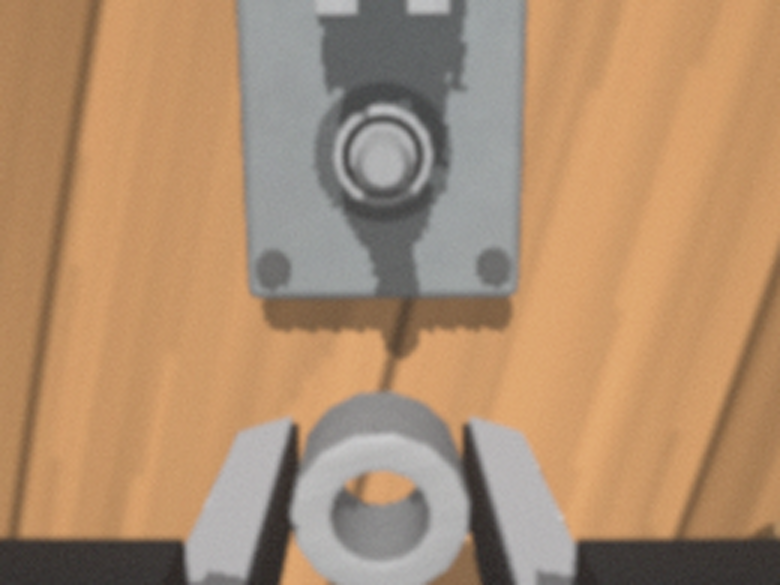

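The shaft tip is at (258,133.3) full-res and the spacer ring is at (257,251). Both match the predictions within 1 px.

Run:
```python
from h import *
import pickle
d=pickle.load(open('w5.pkl','rb'))
g=cv2.cvtColor(d['frame'],cv2.COLOR_RGB2GRAY)
tip=onz(d,258,133.3,112); ring=onz(d,257,251,160.4+25.2)
print(tip.round(1),ring.round(1)); dl=tip-ring
c,s=np.cos(.2435),np.sin(.2435); print('tool x,z units',(dl[0]*c+dl[1]*s)/75,(-dl[0]*s+dl[1]*c)/75)
# sub-pixel circle of bright disc / bearing ring
x=cv2.resize(g[105:160,230:286],None,fx=8,fy=8,interpolation=cv2.INTER_CUBIC)
h=cv2.HoughCircles(cv2.GaussianBlur(x,(9,9),2),cv2.HOUGH_GRADIENT,1.5,5,param1=80,param2=40,minRadius=40,maxRadius=200)
if h is not None: print([(230+a/8-.44,105+b/8-.44,r/8) for a,b,r in h[0][:6]])
```

```text
[522.6  -5.2 112. ] [537.2 -67.2 185.6]
tool x,z units 0.010813599121493288 0.8495799674751088
```

Request:
move_arm:
  plan:
    - [[0.004, 0, 0.2], [0, 0, 0], 0]
    - [[0.004, 0, 0.3], [0, 0, 0], 0]
    - [[0.003, 0, 0.25], [0, 0, 0], 0]
    - [[0, 0, 0.1], [0, 0, 0], 0]
    - [[0, 0.1, 0], [0, 0, 0], 0]
    - [[0, 0.15, 0], [0, 0, 0], 0]
    - [[0, 0.15, 0], [0, 0, 0], 0]
    - [[0, 0.1, 0], [0, 0, 0], 0]
    - [[0, 0.05, 0], [0, 0, 0], 0]
    - [[0, 0, 0], [0, 0, 0], 0]
    - [[0, 0, 0], [0, 0, 0], 0]

```text
time_s: 7.07
tcp_pos: [522.8, -5.9, 118.8]
tcp_rot: [-1.57, 0.001, 0.242]
force: [0.7, -0.7, -2.0]
grip_width: 36.4
```

Request:
move_arm:
  plan:
    - [[0, 0.04, 0], [0, 0, 0], 0]
    - [[0, 0.04, 0], [0, 0, 0], 0]
    - [[0, 0.04, 0], [0, 0, 0], 0]
    - [[0, 0.04, 0], [0, 0, 0], 0]
    - [[0, 0.04, 0], [0, 0, 0], 0]
    - [[0, 0, 0], [0, 0, 0], 0]
    - [[0, 0, 0], [0, 0, 0], 0]

```text
time_s: 7.65
tcp_pos: [522.7, -5.6, 103.9]
tcp_rot: [-1.571, 0.0, 0.242]
force: [-0.2, 0.6, -1.3]
grip_width: 36.1
```

Run:
```python
from h import *
d=cam('side');t=cam('top'); s=manip.observe(); print(s['tcp_pos'].round(1),s['force'].round(2),s['wrist_torque'].round(2),s['grip_width'])
u,v=map(int,proj(d,[522,-5,100])); a=d['frame'][v-45:v+45,u-50:u+50,::-1]
cv2.imwrite('pics/s6.png',cv2.resize(a,None,fx=6,fy=6))
```

```text
[522.9  -5.6 104.2] [-0.23  0.09 -2.67] [-0.04 -0.1   0.06] 35.8332032122496
```

View pics/s6.png

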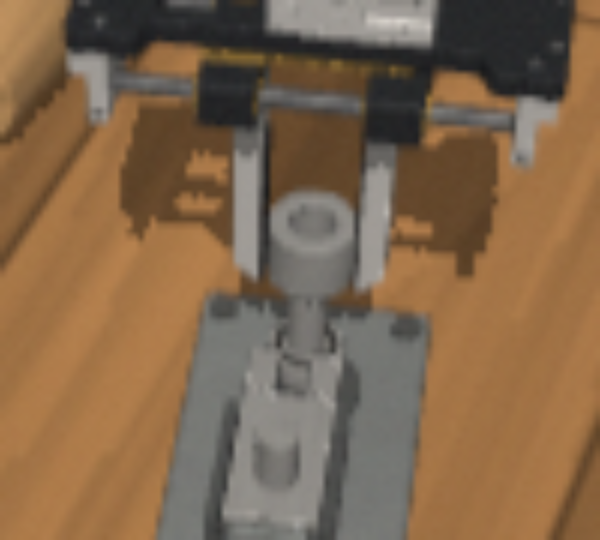

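The spacer is threaded over the tip with no contact force. I'm descending towards the bearing.

Request:
move_arm:
  plan:
    - [[0, 0.04, 0.01], [0, 0, 0], 0]
    - [[0, 0.06, 0], [0, 0, 0], 0]
    - [[0, 0.06, 0], [0, 0, 0], 0]
    - [[0, 0.06, 0], [0, 0, 0], 0]
    - [[0, 0.06, 0], [0, 0, 0], 0]
    - [[0, 0.06, 0], [0, 0, 0], 0]
    - [[0, 0.04, 0], [0, 0, 0], 0]
    - [[0, 0.02, 0], [0, 0, 0], 0]
    - [[0, 0, 0], [0, 0, 0], 0]

```text
time_s: 8.5
tcp_pos: [522.5, -4.9, 73.7]
tcp_rot: [-1.571, 0.0, 0.242]
force: [-0.5, -0.5, -1.7]
grip_width: 36.0
```

Request:
move_arm:
  plan:
    - [[0, 0.015, 0], [0, 0, 0], 0]
    - [[0, 0.015, 0], [0, 0, 0], 0]
    - [[0, 0.015, 0], [0, 0, 0], 0]
    - [[0, 0, 0], [0, 0, 0], 0]

```text
time_s: 8.83
tcp_pos: [522.6, -5.0, 70.6]
tcp_rot: [-1.571, 0.0, 0.242]
force: [0.6, -0.8, -1.5]
grip_width: 36.3
```

Request:
move_arm:
  plan:
    - [[0, 0.01, 0], [0, 0, 0], 0]
    - [[0, 0.01, 0], [0, 0, 0], 0]
    - [[0, 0.01, 0], [0, 0, 0], 0]
    - [[0, 0.005, 0], [0, 0, 0], 0]

```text
time_s: 9.17
tcp_pos: [522.6, -4.9, 68.0]
tcp_rot: [-1.571, 0.0, 0.242]
force: [0.2, 0.7, -1.2]
grip_width: 35.8
```

Request:
move_arm:
  plan:
    - [[0, 0.01, 0], [0, 0, 0], 0]
    - [[0, 0.01, 0], [0, 0, 0], 0]
    - [[0, 0.01, 0], [0, 0, 0], 0]

```text
time_s: 9.42
tcp_pos: [522.7, -4.9, 65.8]
tcp_rot: [-1.571, -0.0, 0.242]
force: [0.8, -0.5, -2.5]
grip_width: 35.8
```

Request:
move_arm:
  plan:
    - [[0, 0.01, 0], [0, 0, 0], 0]
    - [[0, 0.01, 0], [0, 0, 0], 0]
    - [[0, 0.01, 0], [0, 0, 0], 0]

```text
time_s: 9.67
tcp_pos: [522.6, -4.9, 63.5]
tcp_rot: [-1.571, 0.0, 0.242]
force: [0.3, 0.3, -1.2]
grip_width: 36.4
```

Request:
move_arm:
  plan:
    - [[0, 0.01, 0], [0, 0, 0], 0]
    - [[0, 0.01, 0], [0, 0, 0], 0]

```text
time_s: 9.83
tcp_pos: [522.6, -4.9, 62.0]
tcp_rot: [-1.571, 0.0, 0.242]
force: [-0.3, 0.6, -2.2]
grip_width: 36.0
```

Request:
move_arm:
  plan:
    - [[0, 0.01, 0], [0, 0, 0], 0]
    - [[0, 0.01, 0], [0, 0, 0], 0]

```text
time_s: 10.0
tcp_pos: [522.8, -4.9, 60.8]
tcp_rot: [-1.571, -0.0, 0.242]
force: [-2.1, -0.2, 6.8]
grip_width: 36.0
```

Request:
move_arm:
  plan:
    - [[0, 0.01, 0], [0, 0, 0], 0]
    - [[0, 0.01, 0], [0, 0, 0], 0]

```text
time_s: 10.17
tcp_pos: [522.7, -5.0, 59.4]
tcp_rot: [-1.571, -0.0, 0.242]
force: [-2.4, -0.0, 6.9]
grip_width: 36.0
```

Contact is at TCP z of about 60.9, so the bearing underside started near 46 mm. It's sliding at about 9 N net, and I'm creeping down.

Request:
move_arm:
  plan:
    - [[0, 0.01, 0], [0, 0, 0], 0]
    - [[0, 0.01, 0], [0, 0, 0], 0]
    - [[0, 0.01, 0], [0, 0, 0], 0]

```text
time_s: 10.42
tcp_pos: [522.7, -4.9, 57.2]
tcp_rot: [-1.571, -0.0, 0.242]
force: [-2.8, -1.2, 6.7]
grip_width: 35.8
```

Request:
move_arm:
  plan:
    - [[0, 0, 0], [0, 0, 0], 0]

```text
time_s: 10.5
tcp_pos: [522.7, -4.9, 57.1]
tcp_rot: [-1.571, -0.0, 0.242]
force: [-1.7, 0.2, 5.9]
grip_width: 35.7
```

Request:
move_arm:
  plan:
    - [[0, 0.005, 0], [0, 0, 0], 0]

```text
time_s: 10.58
tcp_pos: [522.7, -4.9, 56.8]
tcp_rot: [-1.571, -0.0, 0.242]
force: [-3.3, -0.3, 7.3]
grip_width: 35.8
```

Request:
move_arm:
  plan:
    - [[-0.006, 0.004, 0], [0, 0, 0], 0]

```text
time_s: 10.67
tcp_pos: [522.6, -5.0, 56.6]
tcp_rot: [-1.571, -0.001, 0.242]
force: [-0.4, 0.1, 7.1]
grip_width: 36.1
```

Request:
move_arm:
  plan:
    - [[0, 0.004, 0], [0, 0, 0], 0]

```text
time_s: 10.75
tcp_pos: [522.7, -4.9, 56.3]
tcp_rot: [-1.571, -0.001, 0.242]
force: [-2.5, 1.2, 6.7]
grip_width: 35.7
```

Request:
move_arm:
  plan:
    - [[0, 0.004, 0], [0, 0, 0], 0]

```text
time_s: 10.83
tcp_pos: [522.7, -4.9, 56.1]
tcp_rot: [-1.571, -0.001, 0.242]
force: [-1.3, -0.2, 6.4]
grip_width: 35.8
```

Request:
move_arm:
  plan:
    - [[0, 0.004, 0], [0, 0, 0], 0]

```text
time_s: 10.92
tcp_pos: [522.7, -4.9, 55.7]
tcp_rot: [-1.571, -0.001, 0.242]
force: [-1.6, 1.0, 7.3]
grip_width: 36.2
```

Request:
move_arm:
  plan:
    - [[0, 0.004, 0], [0, 0, 0], 0]

```text
time_s: 11.0
tcp_pos: [522.7, -4.9, 55.5]
tcp_rot: [-1.571, -0.001, 0.242]
force: [-0.1, 0.1, 6.5]
grip_width: 35.6
```

Request:
move_arm:
  plan:
    - [[0, 0.004, 0], [0, 0, 0], 0]

```text
time_s: 11.08
tcp_pos: [522.7, -4.9, 55.1]
tcp_rot: [-1.571, -0.001, 0.242]
force: [-0.8, 1.0, 6.8]
grip_width: 35.8
```

Request:
move_arm:
  plan:
    - [[0, 0.005, 0], [0, 0, 0], 0]

```text
time_s: 11.17
tcp_pos: [522.6, -4.9, 54.8]
tcp_rot: [-1.571, -0.001, 0.242]
force: [-1.0, -0.3, 6.2]
grip_width: 36.1
```

Request:
move_arm:
  plan:
    - [[0, 0.005, 0], [0, 0, 0], 0]

```text
time_s: 11.25
tcp_pos: [522.7, -5.0, 54.4]
tcp_rot: [-1.571, -0.001, 0.242]
force: [-1.0, 0.7, 6.3]
grip_width: 35.7
```

Request:
move_arm:
  plan:
    - [[0, 0.005, 0], [0, 0, 0], 0]

```text
time_s: 11.33
tcp_pos: [522.7, -5.0, 54.0]
tcp_rot: [-1.571, -0.001, 0.242]
force: [-1.2, -0.3, 6.5]
grip_width: 35.7
```

Request:
move_arm:
  plan:
    - [[0, 0.005, 0], [0, 0, 0], 0]

```text
time_s: 11.42
tcp_pos: [522.7, -5.0, 53.6]
tcp_rot: [-1.571, -0.001, 0.242]
force: [-0.3, -0.8, 6.9]
grip_width: 36.4
```

Request:
move_arm:
  plan:
    - [[0, 0.005, 0], [0, 0, 0], 0]

```text
time_s: 11.5
tcp_pos: [522.7, -5.0, 53.3]
tcp_rot: [-1.571, -0.001, 0.242]
force: [-1.4, -0.1, 6.9]
grip_width: 36.1
```

Request:
move_arm:
  plan:
    - [[0, 0.005, 0], [0, 0, 0], 0]

```text
time_s: 11.58
tcp_pos: [522.7, -4.9, 52.9]
tcp_rot: [-1.571, -0.001, 0.242]
force: [-0.7, 0.2, 9.2]
grip_width: 36.1
```

Request:
move_arm:
  plan:
    - [[0, 0, 0], [0, 0, 0], 0]

```text
time_s: 11.67
tcp_pos: [522.7, -5.0, 52.9]
tcp_rot: [-1.571, -0.001, 0.242]
force: [-2.6, 0.7, 8.4]
grip_width: 36.3
```

Request:
move_arm:
  plan:
    - [[0, 0.003, 0], [0, 0, 0], 0]

```text
time_s: 11.75
tcp_pos: [522.7, -4.9, 52.8]
tcp_rot: [-1.571, -0.001, 0.242]
force: [-3.1, 1.0, 11.9]
grip_width: 35.8
```

The shoulder is felt: the TCP stopped at 52.8 and force is rising.

Request:
move_arm:
  plan:
    - [[0, 0.003, 0], [0, 0, 0], 0]
    - [[0, 0, 0], [0, 0, 0], 0]

```text
time_s: 11.92
tcp_pos: [522.7, -5.0, 52.7]
tcp_rot: [-1.571, -0.001, 0.242]
force: [-3.2, 0.5, 13.1]
grip_width: 36.0
```

Request:
move_arm:
  plan:
    - [[0, 0.0015, 0], [0, 0, 0], 0]
    - [[0, 0, 0], [0, 0, 0], 0]

```text
time_s: 12.08
tcp_pos: [522.7, -5.0, 52.7]
tcp_rot: [-1.571, -0.001, 0.242]
force: [-4.7, 0.8, 14.8]
grip_width: 35.8
```

Request:
move_arm:
  plan:
    - [[0, 0.002, 0], [0, 0, 0], 0]
    - [[0, 0, 0], [0, 0, 0], 0]

```text
time_s: 12.25
tcp_pos: [522.8, -5.0, 52.6]
tcp_rot: [-1.571, -0.001, 0.242]
force: [-4.8, 0.4, 16.8]
grip_width: 36.2
```

Request:
move_arm:
  plan:
    - [[0, 0.001, 0], [0, 0, 0], 0]
    - [[0, 0, 0], [0, 0, 0], 0]
    - [[0, 0, 0], [0, 0, 0], 0]

```text
time_s: 12.5
tcp_pos: [522.8, -5.0, 52.6]
tcp_rot: [-1.571, -0.001, 0.242]
force: [-3.3, -0.5, 16.8]
grip_width: 36.0
```

Request:
move_arm:
  plan:
    - [[0, 0.0015, 0], [0, 0, 0], 0]
    - [[0, 0, 0], [0, 0, 0], 0]
    - [[0, 0, 0], [0, 0, 0], 0]
    - [[0, 0, 0], [0, 0, 0], 0]

```text
time_s: 12.83
tcp_pos: [522.8, -5.0, 52.6]
tcp_rot: [-1.571, -0.001, 0.242]
force: [-4.7, 0.0, 18.7]
grip_width: 36.0
```

Request:
move_arm:
  plan:
    - [[0, 0, 0], [0, 0, 0], 0]
    - [[0, 0, 0], [0, 0, 0], 0]
    - [[0, 0, 0], [0, 0, 0], 0]
    - [[0, 0, 0], [0, 0, 0], 0]
    - [[0, 0, 0], [0, 0, 0], 0]

```text
time_s: 13.25
tcp_pos: [522.8, -5.0, 52.5]
tcp_rot: [-1.571, -0.001, 0.242]
force: [-4.6, 0.1, 18.5]
grip_width: 36.1
```

I held about 20 N net (18.6 N reading plus 1.8 N spacer weight) for over 0.7 s at TCP z=52.6, so the bearing underside is at about 37.8 mm. I'll unload, release, and go to the washer.

Request:
move_arm:
  plan:
    - [[0, -0.007, 0], [0, 0, 0], 0]
    - [[0, -0.004, 0], [0, 0, 0], 0]
    - [[0, 0, 0], [0, 0, 0], 0.6]
    - [[0, 0, 0], [0, 0, 0], 0.6]
    - [[0, 0, 0], [0, 0, 0], 0.6]
    - [[0, 0, 0], [0, 0, 0], 0.6]
    - [[0, 0, 0], [0, 0, 0], 0.6]

```text
time_s: 13.83
tcp_pos: [522.2, -5.0, 52.3]
tcp_rot: [-1.571, 0.0, 0.242]
force: [-0.4, -0.2, 0.5]
grip_width: 56.2
```

Request:
move_arm:
  plan:
    - [[0, -0.05, 0], [0, 0, 0], 0.6]
    - [[0, -0.15, 0], [0, 0, 0], 0.6]
    - [[0, -0.25, 0], [0, 0, 0], 0.6]
    - [[0, -0.35, 0], [0, 0, 0], 0.6]
    - [[0, -0.35, 0], [0, 0, 0], 0.8]
    - [[0.05, -0.15, 0.2], [0, 0, 0], 1]
    - [[0.1, 0, 0.4], [0, 0, 0], 1]
    - [[0.1, 0, 0.4], [0, 0, 0], 1]
    - [[0.1, 0, 0.4], [0, 0, 0], 1]
    - [[0.1, 0, 0.4], [0, 0, 0], 1]
    - [[0.1, 0, 0.4], [0, 0, 0], 1]
    - [[0.1, 0, 0.4], [0, 0, 0], 1]

```text
time_s: 14.83
tcp_pos: [522.2, 198.3, 150.4]
tcp_rot: [-1.571, -0.0, 0.243]
force: [1.2, 0.3, 0.2]
grip_width: 93.7
```

Request:
move_arm:
  plan:
    - [[0.1, 0, 0.4], [0, 0, 0], 1]
    - [[0.07, 0, 0.3], [0, 0, 0], 1]
    - [[0.04, 0, 0.2], [0, 0, 0], 1]
    - [[0, 0, 0.1], [0, 0, 0], 1]
    - [[0, 0, 0], [0, 0, 0], 1]
    - [[0, 0, 0], [0, 0, 0], 1]
    - [[0, 0, 0], [0, 0, 0], 1]
    - [[0, 0, 0], [0, 0, 0], 1]

```text
time_s: 15.5
tcp_pos: [520.3, 271.2, 149.9]
tcp_rot: [-1.571, -0.0, 0.241]
force: [-0.1, 0.0, 0.5]
grip_width: 94.1
```

```bash
cat > ring.py <<'E'
from h import *
def ring(d,z,P):
    u,v=map(int,proj(d,P)); x0,y0=u-45,v-45; c=d['frame'][y0:v+45,x0:u+45]
    hsv=cv2.cvtColor(c,cv2.COLOR_RGB2HSV); m=((hsv[...,1]<60)&(hsv[...,2]>110)).astype(np.uint8)
    cs,_=cv2.findContours(m,cv2.RETR_EXTERNAL,cv2.CHAIN_APPROX_NONE); k=max(cs,key=cv2.contourArea)
    pts=np.array([onz(d,a+x0,b+y0,z)[:2] for a,b in k[:,0]],np.float32)
    e=cv2.fitEllipse(pts); return (u,v),np.round(e[0],1),np.round(e[1],1),c
E
python3 - <<'E'
from ring import *
d=cam('wrist'); s=manip.observe(); print(s['tcp_pos'].round(1),s['tcp_rot'].round(3),s['force'].round(2),s['grip_width'])
uv,c,D,im=ring(d,6,[520.5,273,6]); print(uv,c,D); cv2.imwrite('pics/w7.png',cv2.resize(im[...,::-1],None,fx=4,fy=4))
s2=cam('side'); u,v=map(int,proj(s2,[522,-5,80])); a=s2['frame'][v-35:v+35,u-35:u+35,::-1]
cv2.imwrite('pics/w7.png',np.hstack([cv2.resize(im[...,::-1],(360,360)),cv2.resize(a,(360,360))]))
E
```

```text
[520.4 271.3 150. ] [-1.571 -0.     0.241] [-0.53 -0.61  0.26] 94.17812378784994
(257, 183) [520.6 272.6] [41.9 43.4]
```

View pics/w7.png

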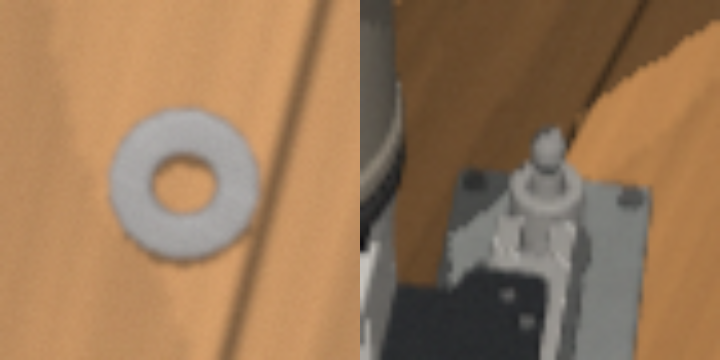

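The washer (44 mm, grey) is centred under the jaws, and the spacer stays seated on the shaft. Descending.

Request:
move_arm:
  plan:
    - [[0, 0.1, 0.017], [0, 0, 0], 0.8]
    - [[0, 0.25, 0], [0, 0, 0], 0.75]
    - [[0, 0.3, 0], [0, 0, 0], 0.75]
    - [[0, 0.3, 0], [0, 0, 0], 0.75]
    - [[0, 0.3, 0], [0, 0, 0], 0.75]
    - [[0, 0.3, 0], [0, 0, 0], 0.75]
    - [[0, 0.2, 0], [0, 0, 0], 0.75]
    - [[0, 0.1, 0], [0, 0, 0], 0.75]
    - [[0, 0.08, 0], [0, 0, 0], 0.75]
    - [[0, 0.035, 0], [0, 0, 0], 0.75]
    - [[0, 0, 0], [0, 0, 0], 0.75]
    - [[0, 0, 0], [0, 0, 0], 0.75]

```text
time_s: 16.6
tcp_pos: [520.1, 274.0, 3.2]
tcp_rot: [-1.571, -0.001, 0.242]
force: [0.4, -0.1, -0.2]
grip_width: 70.2
```

Request:
move_arm:
  plan:
    - [[0, 0, 0], [0, 0, 0], 0.5]
    - [[0, 0, 0], [0, 0, 0], 0.4]
    - [[0, 0, 0], [0, 0, 0], 0]
    - [[0, 0, 0], [0, 0, 0], 0]
    - [[0, 0, 0], [0, 0, 0], 0]
    - [[0, 0, 0], [0, 0, 0], 0]
    - [[0, 0, 0], [0, 0, 0], 0]
    - [[0, 0, 0], [0, 0, 0], 0]
    - [[0, 0, 0], [0, 0, 0], 0]

```text
time_s: 17.35
tcp_pos: [519.9, 273.8, 2.7]
tcp_rot: [-1.571, -0.0, 0.242]
force: [-0.4, -0.6, 5.8]
grip_width: 42.5
```

Run:
```python
from ring import *
d=cam('wrist'); s=manip.observe(); print(s['tcp_pos'].round(1),s['tcp_rot'].round(3),s['force'].round(2),s['grip_width'])
u,v=map(int,proj(d,[s['tcp_pos'][0],s['tcp_pos'][1],8])); print(u,v); save(d,'w8.png',(u-100,v-75,u+100,v+75),4)
```

```text
[519.9 273.8   2.7] [-1.571 -0.     0.242] [ 0.44 -1.31  6.35] 42.82603159289845
257 236
```

View pics/w8.png

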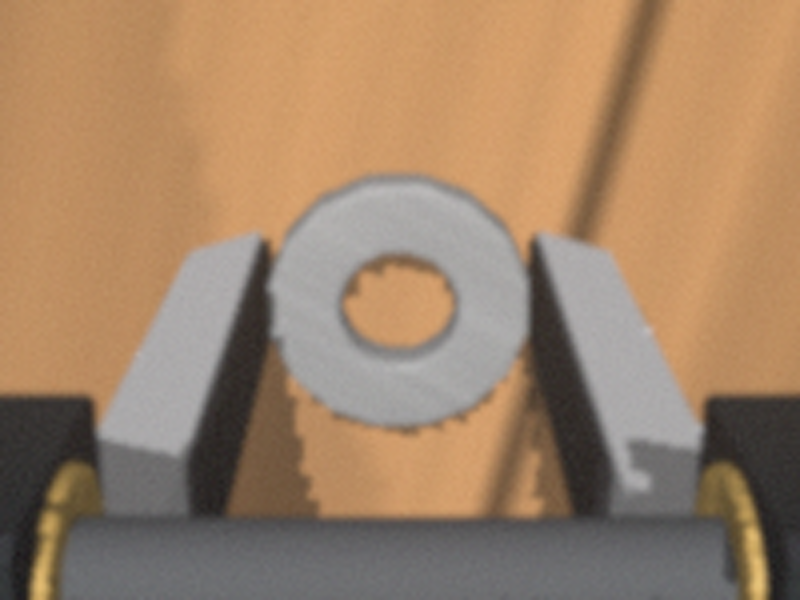

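The washer is gripped and centred at (257,236.5), where the TCP projects. Lifting it to the look pose beside the shaft.

Request:
move_arm:
  plan:
    - [[0, -0.05, 0], [0, 0, 0], 0]
    - [[0, -0.15, 0], [0, 0, 0], 0]
    - [[0, -0.3, 0], [0, 0, 0], 0]
    - [[0, -0.45, 0], [0, 0, 0], 0]
    - [[0, -0.45, 0], [0, 0, 0], 0]
    - [[0, -0.4, -0.1], [0, 0, 0], 0]
    - [[-0.06, -0.2, -0.3], [0, 0, 0], 0]
    - [[-0.08, -0.1, -0.4], [0, 0, 0], 0]
    - [[-0.08, 0, -0.4], [0, 0, 0], 0]
    - [[-0.08, 0, -0.4], [0, 0, 0], 0]
    - [[-0.08, 0, -0.4], [0, 0, 0], 0]
    - [[-0.08, 0, -0.4], [0, 0, 0], 0]

```text
time_s: 18.4
tcp_pos: [529.1, 89.4, 160.9]
tcp_rot: [-1.571, -0.001, 0.243]
force: [1.3, 0.5, -0.0]
grip_width: 42.7
```

Request:
move_arm:
  plan:
    - [[-0.08, 0, -0.4], [0, 0, 0], 0]
    - [[-0.08, 0, -0.4], [0, 0, 0], 0]
    - [[-0.08, 0, -0.4], [0, 0, 0], 0]
    - [[-0.08, 0, -0.4], [0, 0, 0], 0]
    - [[-0.08, 0, -0.4], [0, 0, 0], 0]
    - [[0, 0, -0.3], [0, 0, 0], 0]
    - [[0, 0, -0.185], [0, 0, 0], 0]
    - [[0, 0, 0], [0, 0, 0], 0]
    - [[0, 0, 0], [0, 0, 0], 0]
    - [[0, 0, 0], [0, 0, 0], 0]
    - [[0, 0, 0], [0, 0, 0], 0]
    - [[0, 0, 0], [0, 0, 0], 0]

```text
time_s: 19.4
tcp_pos: [545.0, -96.0, 160.1]
tcp_rot: [-1.571, -0.0, 0.244]
force: [0.1, 0.3, -1.4]
grip_width: 42.5
```

Run:
```python
from ring import *
import pickle
d=cam('wrist'); pickle.dump(d,open('w9.pkl','wb')); s=manip.observe(); t=s['tcp_pos']; print(t.round(1),s['tcp_rot'].round(3),s['force'].round(2),s['grip_width'])
print('tip',proj(d,[522.6,-5.2,112]),'washer',proj(d,[t[0],t[1],t[2]+5.3])); save(d,'w9.png',(130,80,390,275),3)
```

```text
[545.  -96.3 160.1] [-1.571 -0.     0.244] [ 0.22 -0.53 -0.35] 42.63701130119987
tip (np.float64(257.60516566520056), np.float64(91.9432130721327)) washer (np.float64(257.29565333826963), np.float64(236.65234825979533))
```

View pics/w9.png

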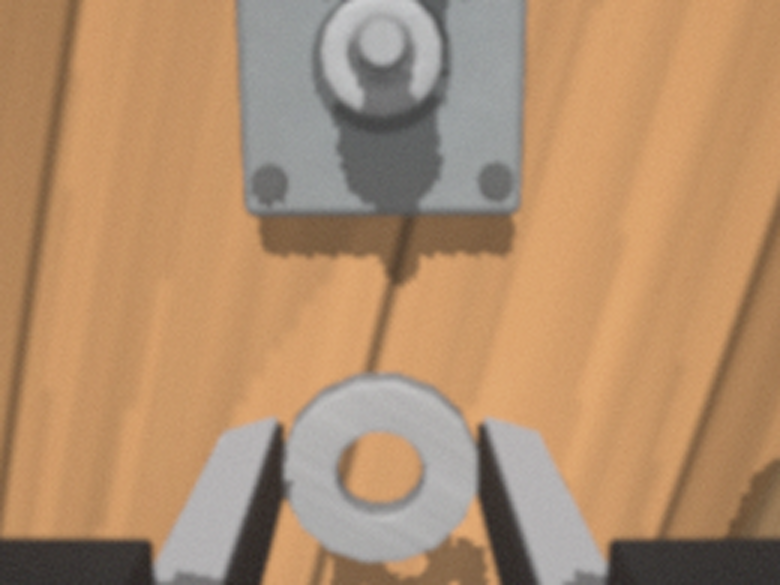

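The shaft tip is at full-res (257,94) and the washer at (257,236), which is aligned laterally. I've used all 12 picture views, so from here I rely on numbers. I'll move over the shaft and lower with force checks.

Request:
move_arm:
  plan:
    - [[-0.003, 0, 0.15], [0, 0, 0], 0]
    - [[-0.002, 0, 0.3], [0, 0, 0], 0]
    - [[-0.002, 0, 0.4], [0, 0, 0], 0]
    - [[0, 0, 0.25], [0, 0, 0], 0]
    - [[0, 0, 0.148], [0, 0, 0], 0]
    - [[0, 0.05, 0], [0, 0, 0], 0]
    - [[0, 0.15, 0], [0, 0, 0], 0]
    - [[0, 0.15, 0], [0, 0, 0], 0]
    - [[0, 0.1, 0], [0, 0, 0], 0]
    - [[0, 0.05, 0], [0, 0, 0], 0]
    - [[0, 0, 0], [0, 0, 0], 0]
    - [[0, 0, 0], [0, 0, 0], 0]

```text
time_s: 20.45
tcp_pos: [522.0, -6.9, 122.1]
tcp_rot: [-1.57, 0.001, 0.242]
force: [-0.0, 0.0, -0.5]
grip_width: 42.5
```

Run:
```python
from ring import *
import pickle
d=pickle.load(open('w9.pkl','rb')); print('tip by w9',onz(d,257,94,112).round(1),'washer',onz(d,257,236,165.4).round(1))
s=manip.observe(); print(s['tcp_pos'].round(1),s['tcp_rot'].round(3),s['force'].round(2),s['grip_width'])
```

```text
tip by w9 [522.5  -6.7 112. ] washer [544.7 -95.9 165.4]
[522.   -6.9 122.1] [-1.57e+00  1.00e-03  2.42e-01] [-0.02  0.02 -0.52] 42.52437362024129
```

Request:
move_arm:
  plan:
    - [[0, 0.02, 0.011], [0, 0, 0], 0]
    - [[0, 0.03, 0], [0, 0, 0], 0]
    - [[0, 0.03, 0], [0, 0, 0], 0]
    - [[0, 0.03, 0], [0, 0, 0], 0]
    - [[0, 0.03, 0], [0, 0, 0], 0]
    - [[0, 0, 0], [0, 0, 0], 0]

```text
time_s: 20.95
tcp_pos: [521.6, -5.8, 111.5]
tcp_rot: [-1.571, 0.0, 0.242]
force: [-1.0, -0.3, -1.1]
grip_width: 42.5
```

Request:
move_arm:
  plan:
    - [[0, 0.03, 0], [0, 0, 0], 0]
    - [[0, 0.03, 0], [0, 0, 0], 0]
    - [[0, 0.03, 0], [0, 0, 0], 0]
    - [[0, 0.03, 0], [0, 0, 0], 0]
    - [[0, 0, 0], [0, 0, 0], 0]

```text
time_s: 21.37
tcp_pos: [521.7, -5.8, 102.5]
tcp_rot: [-1.571, 0.0, 0.242]
force: [0.0, 1.3, -1.5]
grip_width: 42.5
```

Request:
move_arm:
  plan:
    - [[0, 0.04, 0], [0, 0, 0], 0]
    - [[0, 0.05, 0], [0, 0, 0], 0]
    - [[0, 0.05, 0], [0, 0, 0], 0]
    - [[0, 0.04, 0], [0, 0, 0], 0]
    - [[0, 0.03, 0], [0, 0, 0], 0]
    - [[0, 0, 0], [0, 0, 0], 0]

```text
time_s: 21.87
tcp_pos: [521.7, -5.8, 86.7]
tcp_rot: [-1.57, 0.0, 0.242]
force: [0.1, 0.3, -0.7]
grip_width: 42.6
```

Request:
move_arm:
  plan:
    - [[0, 0.012, 0], [0, 0, 0], 0]
    - [[0, 0.012, 0], [0, 0, 0], 0]
    - [[0, 0.01, 0], [0, 0, 0], 0]
    - [[0, 0, 0], [0, 0, 0], 0]

```text
time_s: 22.2
tcp_pos: [521.8, -5.9, 84.6]
tcp_rot: [-1.571, 0.0, 0.242]
force: [0.1, 1.1, -0.9]
grip_width: 42.4
```

Request:
move_arm:
  plan:
    - [[0, 0.01, 0], [0, 0, 0], 0]
    - [[0, 0.01, 0], [0, 0, 0], 0]
    - [[0, 0, 0], [0, 0, 0], 0]

```text
time_s: 22.45
tcp_pos: [521.8, -5.8, 83.1]
tcp_rot: [-1.571, 0.0, 0.242]
force: [-0.2, -0.3, -0.3]
grip_width: 42.5
```

Request:
move_arm:
  plan:
    - [[0, 0.008, 0], [0, 0, 0], 0]
    - [[0, 0, 0], [0, 0, 0], 0]

```text
time_s: 22.62
tcp_pos: [521.8, -5.8, 82.5]
tcp_rot: [-1.571, 0.0, 0.242]
force: [-0.3, -0.7, -0.7]
grip_width: 42.8
```

Request:
move_arm:
  plan:
    - [[0, 0.005, 0], [0, 0, 0], 0]
    - [[0, 0, 0], [0, 0, 0], 0]

```text
time_s: 22.78
tcp_pos: [521.8, -5.8, 82.2]
tcp_rot: [-1.571, 0.0, 0.242]
force: [0.9, 0.6, -1.4]
grip_width: 42.8
```

Request:
move_arm:
  plan:
    - [[0, 0.005, 0], [0, 0, 0], 0]
    - [[0, 0, 0], [0, 0, 0], 0]

```text
time_s: 22.95
tcp_pos: [521.8, -5.8, 81.8]
tcp_rot: [-1.571, 0.0, 0.242]
force: [0.4, -0.5, 0.1]
grip_width: 42.9
```

Request:
move_arm:
  plan:
    - [[0, 0.005, 0], [0, 0, 0], 0]
    - [[0, 0, 0], [0, 0, 0], 0]

```text
time_s: 23.12
tcp_pos: [521.9, -5.8, 81.4]
tcp_rot: [-1.571, -0.0, 0.242]
force: [-0.1, -0.8, -0.8]
grip_width: 42.6
```

Request:
move_arm:
  plan:
    - [[0, 0.005, 0], [0, 0, 0], 0]
    - [[0, 0, 0], [0, 0, 0], 0]

```text
time_s: 23.28
tcp_pos: [521.9, -5.8, 81.1]
tcp_rot: [-1.571, -0.0, 0.242]
force: [-0.6, 0.2, -0.6]
grip_width: 42.4
```

Request:
move_arm:
  plan:
    - [[0, 0.005, 0], [0, 0, 0], 0]
    - [[0, 0, 0], [0, 0, 0], 0]

```text
time_s: 23.45
tcp_pos: [522.0, -5.8, 80.9]
tcp_rot: [-1.571, -0.0, 0.242]
force: [-1.5, 0.1, 5.2]
grip_width: 42.7
```

Request:
move_arm:
  plan:
    - [[0, 0.004, 0], [0, 0, 0], 0]
    - [[0, 0, 0], [0, 0, 0], 0]

```text
time_s: 23.62
tcp_pos: [522.1, -5.9, 80.8]
tcp_rot: [-1.571, -0.0, 0.242]
force: [-2.9, -0.0, 8.7]
grip_width: 42.7
```

Request:
move_arm:
  plan:
    - [[0, 0.004, 0], [0, 0, 0], 0]
    - [[0, 0, 0], [0, 0, 0], 0]

```text
time_s: 23.78
tcp_pos: [522.1, -5.9, 80.7]
tcp_rot: [-1.571, -0.0, 0.242]
force: [-3.2, -0.6, 11.3]
grip_width: 42.7
```

Washer contact is at the expected height (TCP 80.9). I'll unload, release and rise, and measure the knob from the stored w4 picture (1.5x pixel (365,293)).

Request:
move_arm:
  plan:
    - [[0, -0.006, 0], [0, 0, 0], 0]
    - [[0, -0.002, 0], [0, 0, 0], 0]
    - [[0, 0, 0], [0, 0, 0], 0.65]
    - [[0, 0, 0], [0, 0, 0], 0.65]
    - [[0, 0, 0], [0, 0, 0], 0.65]
    - [[0, 0, 0], [0, 0, 0], 0.65]
    - [[0, 0, 0], [0, 0, 0], 0.65]

```text
time_s: 24.37
tcp_pos: [521.8, -5.8, 80.6]
tcp_rot: [-1.571, 0.0, 0.242]
force: [-0.7, 0.1, -0.4]
grip_width: 61.0
```

Request:
move_arm:
  plan:
    - [[0, -0.05, 0], [0, 0, 0], 0.65]
    - [[0, -0.15, 0], [0, 0, 0], 0.65]
    - [[0, -0.3, 0], [0, 0, 0], 0.65]
    - [[0, -0.3, 0], [0, 0, 0], 0.65]
    - [[0, -0.2, 0], [0, 0, 0], 0.65]
    - [[0, 0, 0.2], [0, 0, 0], 0.65]
    - [[0, 0, 0.2], [0, 0, 0], 0.65]
    - [[0, 0, 0], [0, 0, 0], 0.65]
    - [[0, 0, 0], [0, 0, 0], 0.65]
    - [[0, 0, 0], [0, 0, 0], 0.65]

```text
time_s: 25.2
tcp_pos: [514.8, 22.8, 156.2]
tcp_rot: [-1.571, -0.0, 0.242]
force: [0.6, -0.5, -0.7]
grip_width: 61.1
```

Run:
```python
from ring import *
import pickle
d=pickle.load(open('w4.pkl','rb')); print('knob w4',onz(d,365/1.5,293/1.5,122).round(1))
d=pickle.load(open('D0.pkl','rb'))['side']; print('knob side',onz(d,250+(612-455)/5,165+207/5,122).round(1))
s=manip.observe(); print(s['tcp_pos'].round(1),s['force'].round(2),s['grip_width'])
# washer check: side and top ring
t=cam('top'); sd=cam('side'); pickle.dump((t,sd),open('D1.pkl','wb'))
for n,c in(('top',t),('side',sd)):
    f=c['frame']; u,v=proj(c,[522,-5.8,86]); 
    g=cv2.cvtColor(f,cv2.COLOR_RGB2GRAY)[int(v)-14:int(v)+15,int(u)-16:int(u)+17]; print(n,u,v)
    for r in g[::2]: print(' '.join('%3d'%q for q in r[::1]))
```

```text
knob w4 [496.1  96.8 122. ]
knob side [494.4  94.3 122. ]
[514.8  22.8 156.2] [ 0.58 -0.46 -0.73] 61.115211261097976
top 269.6822373451107 215.9175864748866
157 157 157 158 157 157 159 160 160 160 160 161 160 162 161 162 164 164 163 151  84  94 162 149 146 146 148 147 146 146 146 147 147
160 160 160 160 161 161 163 161 163 163 164 163 164 164 166 165 168 168 169 165 127  82 119 163 146 146 147 146 148 148 146 148 147
163 162 161 163 162 162 163 166 167 167 168 167 168 169 168 170 171 172 172 172 168 124  79 133 159 148 146 147 147 146 148 145 147
163 165 166 166 168 167 168 169 169 170 169 172 171 171 172 173 175 175 174 176 176 161  85  84 142 159 147 146 147 147 148 148 145
167 168 169 170 170 171 173 173 174 174 172 174 176 177 177 175 175 173 175 175 168 116 104  89 105 143 152 146 146 147 146 145 146
173 174 174 174 175 177 176 176 177 176 176 176 174 176 174 172 130 135 148 146 140 138 136 136 134 134 161 147 147 148 146 147 147
177 176 176 177 178 178 178 176 175 174 167 162 150 145 139 137 141 140 134 136 134 136 134 134 132 128 111 163 148 147 148 149 149
177 176 176 176 174
[... 2358 characters left out ...]
 141 138 135 115 120 120 119 117 110  78
121 120 121 120 119 120 121 120 119  74  82  97 115 127 131 138 142 143 144 143 141 132 128 115  90 102 118 119 119 118 117  76  66
121 120 121 120 119 121 121 122 124 110  80  97 103 107  96 113 102 103 104 100 110  92  99  94  70 115 119 117 118 119 117 116 111
121 121 125 122 124 122 122 114 138 137 136 138 129 112 114 120 121 120 122 122 130 152 124  92 106 120 118 117 119 118 118 116 116
122 122 122 121 120 121 118 127 136 138 138 141  79 113 115 120 118 107 143 136 138 137 147  84  77 102 116 118 118 117 118 117 117
123 122 122 118 118 118 109 156 140 138 139 136  79  88 112 122 124 118 135 140 139 137 105  78  76  79 114 116 117 117 114 117 117
```

The side view shows the washer ring seated on the stack. The knob is at about (496,96).

Request:
move_arm:
  plan:
    - [[-0.007, 0, 0.2], [0, 0, 0], 0.6]
    - [[0, 0, 0.35], [0, 0, 0], 0.6]
    - [[0, 0, 0.3], [0, 0, 0], 0.6]
    - [[0, 0, 0.16], [0, 0, 0], 0.6]
    - [[0, 0.1, 0], [0, 0, 0], 0.6]
    - [[0, 0.2, 0], [0, 0, 0], 0.6]
    - [[0, 0.25, 0], [0, 0, 0], 0.6]
    - [[0, 0.15, 0], [0, 0, 0], 0.6]
    - [[0, 0.035, 0], [0, 0, 0], 0.6]
    - [[0, 0, 0], [0, 0, 0], 0.6]
    - [[0, 0, 0], [0, 0, 0], 0.6]

```text
time_s: 26.22
tcp_pos: [496.3, 96.5, 100.9]
tcp_rot: [-1.571, -0.0, 0.242]
force: [-0.3, -0.3, 0.4]
grip_width: 56.3
```

Request:
move_arm:
  plan:
    - [[0, 0, 0], [0, 0, 0], 0.3]
    - [[0, 0, 0], [0, 0, 0], 0.25]
    - [[0, 0, 0], [0, 0, 0], 0.2]
    - [[0, 0, 0], [0, 0, 0], 0.1]
    - [[0, 0, 0], [0, 0, 0], 0]
    - [[0, 0, 0], [0, 0, 0], 0]
    - [[0, 0, 0], [0, 0, 0], 0]
    - [[0, 0, 0], [0, 0, 0], 0]

```text
time_s: 26.88
tcp_pos: [496.7, 97.0, 100.8]
tcp_rot: [-1.571, -0.001, 0.242]
force: [5.0, 0.9, -3.6]
grip_width: 15.9
```

The knob is gripped (15.9 mm). Sliding the fork in.

Request:
move_arm:
  plan:
    - [[0, 0, -0.03], [0, 0, 0], 0]
    - [[0, 0, -0.06], [0, 0, 0], 0]
    - [[0, 0, -0.08], [0, 0, 0], 0]
    - [[0, 0, -0.08], [0, 0, 0], 0]
    - [[0, 0, -0.08], [0, 0, 0], 0]
    - [[0, 0, -0.08], [0, 0, 0], 0]

```text
time_s: 27.38
tcp_pos: [504.2, 67.5, 100.8]
tcp_rot: [-1.57, -0.002, 0.243]
force: [5.3, 6.2, -3.5]
grip_width: 15.1
```

Request:
move_arm:
  plan:
    - [[0, 0, -0.08], [0, 0, 0], 0]
    - [[0, 0, -0.08], [0, 0, 0], 0]
    - [[0, 0, -0.06], [0, 0, 0], 0]
    - [[0, 0, -0.03], [0, 0, 0], 0]
    - [[0, 0, -0.02], [0, 0, 0], 0]
    - [[0, 0, 0], [0, 0, 0], 0]
    - [[0, 0, 0], [0, 0, 0], 0]

```text
time_s: 27.97
tcp_pos: [509.2, 47.6, 100.8]
tcp_rot: [-1.57, -0.002, 0.242]
force: [8.1, 1.5, -3.9]
grip_width: 15.0
```

Request:
move_arm:
  plan:
    - [[0, 0, -0.02], [0, 0, 0], 0]
    - [[0, 0, -0.02], [0, 0, 0], 0]
    - [[0, 0, 0], [0, 0, 0], 0]

```text
time_s: 28.22
tcp_pos: [509.7, 45.6, 100.8]
tcp_rot: [-1.569, -0.002, 0.243]
force: [5.8, 7.2, -4.6]
grip_width: 15.6
```

Request:
move_arm:
  plan:
    - [[0, 0, -0.015], [0, 0, 0], 0]
    - [[0, 0, 0], [0, 0, 0], 0]

```text
time_s: 28.38
tcp_pos: [509.8, 45.5, 100.8]
tcp_rot: [-1.568, -0.002, 0.244]
force: [2.7, 13.0, -3.6]
grip_width: 15.3
```

Request:
move_arm:
  plan:
    - [[0, 0, -0.015], [0, 0, 0], 0]
    - [[0, 0, 0], [0, 0, 0], 0]
    - [[0, 0, 0], [0, 0, 0], 0]

```text
time_s: 28.63
tcp_pos: [509.8, 45.4, 100.9]
tcp_rot: [-1.567, -0.002, 0.245]
force: [2.7, 18.3, -2.2]
grip_width: 15.4
```

Run:
```python
from ring import *
s=manip.observe(); print(s['tcp_pos'].round(2),s['tcp_rot'].round(3),s['force'].round(2),s['wrist_torque'].round(2),s['grip_width'])
```

```text
[509.83  45.4  100.86] [-1.567 -0.002  0.245] [ 2.75 18.28 -2.2 ] [ 4.14 -0.47 -0.02] 15.35107935074694
```

A hard stop is felt (18 N against 3 N friction), with measured travel of about 53 mm. I'll release, back off and verify with the cameras.

Request:
move_arm:
  plan:
    - [[0, 0, 0.025], [0, 0, 0], 0]
    - [[0, 0, 0], [0, 0, 0], 0.3]
    - [[0, 0, 0], [0, 0, 0], 0.5]
    - [[0, 0, 0], [0, 0, 0], 0.5]
    - [[0, 0, 0], [0, 0, 0], 0.5]
    - [[0, 0, 0], [0, 0, 0], 0.5]
    - [[0, -0.1, 0], [0, 0, 0], 0.5]
    - [[0, -0.3, 0], [0, 0, 0], 0.5]
    - [[0, -0.3, 0], [0, 0, 0], 0.5]
    - [[0, -0.1, 0], [0, 0, 0], 0.5]

```text
time_s: 29.47
tcp_pos: [510.1, 44.2, 163.7]
tcp_rot: [-1.571, -0.003, 0.242]
force: [0.2, -0.1, 0.1]
grip_width: 46.8
```

Request:
move_arm:
  plan:
    - [[0, 0, -0.2], [0, 0, 0], 0.5]
    - [[0, 0, -0.4], [0, 0, 0], 0.5]
    - [[0, 0, -0.4], [0, 0, 0], 0.5]
    - [[0, 0, -0.3], [0, 0, 0], 0.5]
    - [[0, 0, -0.1], [0, 0, 0], 0.5]
    - [[0, 0, 0], [0, 0, 0], 0.5]
    - [[0, 0, 0], [0, 0, 0], 0.5]
    - [[0, 0, 0], [0, 0, 0], 0.5]
    - [[0, 0, 0], [0, 0, 0], 0.5]

```text
time_s: 30.22
tcp_pos: [534.0, -56.6, 160.6]
tcp_rot: [-1.57, -0.0, 0.244]
force: [-0.8, 1.0, 0.2]
grip_width: 47.0
```

Run:
```python
from ring import *
import pickle
d=cam('wrist'); t=cam('top'); sd=cam('side'); pickle.dump((d,t,sd),open('D2.pkl','wb'))
s=manip.observe(); print(s['tcp_pos'].round(2),s['force'].round(2),s['time_s'])
def circ(c,P,r,z,lo,hi):
    u,v=proj(c,P); print('pred',round(u,1),round(v,1))
    g=cv2.cvtColor(c['frame'],cv2.COLOR_RGB2GRAY)
    x0,y0=int(u)-r,int(v)-r; x=cv2.resize(g[y0:y0+2*r,x0:x0+2*r],None,fx=8,fy=8,interpolation=cv2.INTER_CUBIC)
    h=cv2.HoughCircles(cv2.GaussianBlur(x,(0,0),3),cv2.HOUGH_GRADIENT,1,10,param1=40,param2=18,minRadius=lo*8,maxRadius=hi*8)
    if h is not None:
        for a,b,q in h[0][:5]: print('  circ',round(x0+a/8-.44,1),round(y0+b/8-.44,1),'r',round(q/8,1),'->',onz(c,x0+a/8-.44,y0+b/8-.44,z).round(1))
print('knob'); circ(d,[510,42.7,122],24,122,8,16)
print('tip'); circ(d,[522.3,-5.6,112],24,112,5,12)
print('washer r22'); circ(d,[522.3,-5.6,86],44,86,20,30)
```

```text
[534.15 -57.18 160.64] [0.07 0.24 0.4 ] 30.3667
knob
pred 258.3 78.2
tip
pred 258.5 147.1
washer r22
pred 258.3 144.2
```

Run:
```python
from ring import *
import pickle
d,t,sd=pickle.load(open('D2.pkl','rb'))
g=cv2.cvtColor(d['frame'],cv2.COLOR_RGB2GRAY)
print('    '+' '.join('%3d'%u for u in range(222,296,3)))
for v in range(50,190,3): print(v,' '.join('%3d'%q for q in g[v,222:296:3]))
```

```text
222 225 228 231 234 237 240 243 246 249 252 255 258 261 264 267 270 273 276 279 282 285 288 291 294
50 159 158 119 112  79 105 135 156 150 155 155 153 154 154 153 151 155 152 120 109  96 111 132 153 155
53 158 162 122 112  79 109 135 157 155 157 154 156 152 151 153 155 154 153 120 109  95 109 127 155 154
56 159 162 120 111  83 118 140 159 161 164 165 166 166 165 159 159 159 156 129 117  92 111 128 155 157
59 162 158 119 112 101 191 194 189 194 203 198 198 196 197 196 193 196 193 187 186  92 110 136 159 157
62 160 162 118  76  84 193 198 191 197 196 192 196 193 191 193 197 196 193 188 188  68  71 133 156 157
65 159 160 149 100 109 191 197 189 198 196 192 193 190 189 196 194 196 193 188 187  81  91 156 158 157
68 161 159 160 159 155 192 195 190 198 194 192 190 199 190 194 193 198 190 190 186  97 128 156 152 154
71 162 160 158 155 153 189 194 189 196 196 196 196 193 193 186 188 194 194 188 187 100 128 156 156 157
74 157 157 154 157 153 188 194 187 192 189 195 195 195 192 189 188 197 193 189 185 100 134 156 156 152
77 157 156 155 157 151 186 193 188 193 183 190 193 193 193 189 186 194 18
[... 3170 characters left out ...]
 148  96  95 102 126 120  96  99  99  98 101  97  97 121 158 156 156 156 157
173 111 131 151 150 155 154 136  99 100  96  99  95  99  98  97 100  98  98  95 106 152 157 158 128 112
176 109 102 143 153 156 154 139  96  96  96 100  98  98  98  98  97  97  99  92 101 155 153 147 105 108
179 107 104 142 152 153 153 131  96  99  94  98 100  96  97  96  98  97  96  97 116 159 159 149 104 107
182 103 106 146 151 154 149 152  99  98  98  98  97  96  98  95  99  97  96  98 124 158 158 155 117 105
185 115 136 150 149 149 150 151 105  97  98  94  95 100  97  97  99  98  96  97 132 152 149 151 146 141
188 103 104 106 104 104  97 104  99  92  96  99  97  95 100  91  84  94  97  95 102 105 107 105 103 105
```

Run:
```python
from ring import *
import pickle
d=pickle.load(open('D2.pkl','rb'))[0]; w4=pickle.load(open('w4.pkl','rb')); w5=pickle.load(open('w5.pkl','rb'))
ax=np.array([-np.sin(.2435),np.cos(.2435)]); o=np.array([522.3,-5.6])
f=lambda c,u,v,z:((onz(c,u,v,z)[:2]-o)@ax).round(2)
def edges(c,u,v0,v1):
    g=cv2.cvtColor(c['frame'],cv2.COLOR_RGB2GRAY)[v0:v1,u-2:u+3].mean(1); q=np.diff(g)
    return [(v0+i+.5,round(q[i],0)) for i in np.argsort(-abs(q))[:4]], g.round(0)
for n,c,u,a,b in(('w5 prongL',w5,242,70,100),('w5 prongR',w5,272,70,100),('D2 prongL',d,243,150,175),('D2 prongR',d,272,150,175),('D2 rear',d,245,45,70),('w4 rear',w4,235,150,190),('w4 rear2',w4,258,150,190)):
    e,g=edges(c,u,a,b); print(n,[(v,q,f(c,u,v,96)) for v,q in e])
print('tip D2',f(d,258.5,147,112),'tip w5',f(w5,258,133.3,112),'knob base-edge D2',f(d,258,91,96)+8,'knob w4',f(w4,243.3,195.3,122))
```

```text
w5 prongL [(np.float64(84.5), np.float64(-37.0), np.float64(37.99)), (np.float64(85.5), np.float64(-25.0), np.float64(37.23)), (np.float64(83.5), np.float64(-24.0), np.float64(38.75)), (np.float64(82.5), np.float64(-6.0), np.float64(39.51))]
w5 prongR [(np.float64(84.5), np.float64(-39.0), np.float64(38.0)), (np.float64(83.5), np.float64(-32.0), np.float64(38.76)), (np.float64(82.5), np.float64(-13.0), np.float64(39.52)), (np.float64(85.5), np.float64(-8.0), np.float64(37.24))]
D2 prongL [(np.float64(162.5), np.float64(-26.0), np.float64(-14.55)), (np.float64(163.5), np.float64(-16.0), np.float64(-15.41)), (np.float64(161.5), np.float64(-15.0), np.float64(-13.7)), (np.float64(160.5), np.float64(-5.0), np.float64(-12.84))]
D2 prongR [(np.float64(162.5), np.float64(-26.0), np.float64(-14.53)), (np.float64(161.5), np.float64(-24.0), np.float64(-13.68)), (np.float64(163.5), np.float64(-13.0), np.float64(-15.39)), (np.float64(160.5), np.float64(-7.0), np.float64(-12.82))]
D2 rear [(np.float64(57.5), np.float64(14.0), np.float64(68.62)), (np.float64(56.5), np.float64(11.0), np.float64(69.36)), (np.float64(58.5), np.float64(6.0), np.float64(67.88)), (np.float64(55.5), np.float64(6.0), np.float64(70.09))]
w4 rear [(np.float64(163.5), np.float64(16.0), np.float64(126.78)), (np.float64(168.5), np.float64(16.0), np.float64(122.48)), (np.float64(155.5), np.float64(-14.0), np.float64(133.6)), (np.float64(169.5), np.float64(12.0), np.float64(121.61))]
w4 rear2 [(np.float64(168.5), np.float64(18.0), np.float64(122.43)), (np.float64(163.5), np.float64(13.0), np.float64(126.73)), (np.float64(154.5), np.float64(-12.0), np.float64(134.39)), (np.float64(162.5), np.float64(12.0), np.float64(127.59))]
tip D2 0.1 tip w5 0.31 knob base-edge D2 51.41 knob w4 105.72
```

Travel estimates are 52.6 mm (prong tips), 53.8 mm (rear edge), 54.3 mm (knob) and 53.1 mm (TCP). That's too close to the 52 mm limit, so I'll push the knob from behind with closed fingers to make sure.

Request:
move_arm:
  plan:
    - [[0.012, 0, 0.2], [0, 0, 0], 0]
    - [[0, 0, 0.4], [0, 0, 0], 0]
    - [[0, 0, 0.4], [0, 0, 0], 0]
    - [[0, 0, 0.4], [0, 0, 0], 0]
    - [[0, 0, 0.3], [0, 0, 0], 0]
    - [[0, 0, 0.14], [0, 0, 0], 0]
    - [[0, 0.1, 0], [0, 0, 0], 0]
    - [[0, 0.25, 0], [0, 0, 0], 0]
    - [[0, 0.25, 0], [0, 0, 0], 0]
    - [[0, 0.15, 0], [0, 0, 0], 0]
    - [[0, 0, 0], [0, 0, 0], 0]
    - [[0, 0, 0], [0, 0, 0], 0]

```text
time_s: 31.37
tcp_pos: [501.8, 75.5, 103.9]
tcp_rot: [-1.571, 0.001, 0.242]
force: [-0.1, 0.1, -0.2]
grip_width: 0.7
```

Request:
move_arm:
  plan:
    - [[0, 0, -0.04], [0, 0, 0], 0]
    - [[0, 0, -0.06], [0, 0, 0], 0]
    - [[0, 0, -0.05], [0, 0, 0], 0]
    - [[0, 0, -0.03], [0, 0, 0], 0]
    - [[0, 0, 0], [0, 0, 0], 0]

```text
time_s: 31.78
tcp_pos: [505.6, 62.2, 104.7]
tcp_rot: [-1.571, -0.001, 0.241]
force: [0.2, -0.5, 0.6]
grip_width: 0.5
```

Request:
move_arm:
  plan:
    - [[0, 0, -0.02], [0, 0, 0], 0]
    - [[0, 0, -0.02], [0, 0, 0], 0]
    - [[0, 0, 0], [0, 0, 0], 0]

```text
time_s: 32.03
tcp_pos: [506.0, 59.9, 104.4]
tcp_rot: [-1.571, -0.0, 0.242]
force: [-0.2, 0.2, -0.1]
grip_width: 0.1
```

Request:
move_arm:
  plan:
    - [[0, 0, -0.012], [0, 0, 0], 0]
    - [[0, 0, 0], [0, 0, 0], 0]

```text
time_s: 32.2
tcp_pos: [506.1, 59.2, 104.3]
tcp_rot: [-1.571, 0.0, 0.242]
force: [-0.3, -0.9, -1.0]
grip_width: 0.6
```

Request:
move_arm:
  plan:
    - [[0, 0, -0.012], [0, 0, 0], 0]
    - [[0, 0, 0], [0, 0, 0], 0]

```text
time_s: 32.37
tcp_pos: [506.4, 58.4, 104.3]
tcp_rot: [-1.571, -0.0, 0.242]
force: [0.2, 0.7, 0.6]
grip_width: 0.3
```

Request:
move_arm:
  plan:
    - [[0, 0, -0.012], [0, 0, 0], 0]
    - [[0, 0, 0], [0, 0, 0], 0]

```text
time_s: 32.53
tcp_pos: [506.4, 58.1, 104.3]
tcp_rot: [-1.57, 0.0, 0.243]
force: [-1.8, 4.0, 0.8]
grip_width: 0.4
```

Request:
move_arm:
  plan:
    - [[0, 0, -0.012], [0, 0, 0], 0]
    - [[0, 0, 0], [0, 0, 0], 0]

```text
time_s: 32.7
tcp_pos: [506.5, 57.9, 104.4]
tcp_rot: [-1.569, -0.0, 0.243]
force: [-1.7, 9.6, 1.0]
grip_width: 0.7
```

Contact comes at 65.8 mm from the axis. Subtracting 8 mm pad and 8 mm knob puts the knob at about 49.8 mm, so the fork is fully in and doesn't yield at about 10 N. One last firm push, then retreat.

Request:
move_arm:
  plan:
    - [[0, 0, -0.015], [0, 0, 0], 0]
    - [[0, 0, -0.01], [0, 0, 0], 0]
    - [[0, 0, 0], [0, 0, 0], 0]
    - [[0, 0, 0], [0, 0, 0], 0]

```text
time_s: 33.03
tcp_pos: [506.6, 57.7, 104.4]
tcp_rot: [-1.568, -0.0, 0.245]
force: [-5.6, 16.2, 2.0]
grip_width: 0.6
```

Request:
move_arm:
  plan:
    - [[0, 0, 0.1], [0, 0, 0], 0]
    - [[0, 0, 0.2], [0, 0, 0], 0]
    - [[0, -0.2, 0.2], [0, 0, 0], 0]
    - [[0, -0.4, 0], [0, 0, 0], 0]
    - [[0, -0.4, 0], [0, 0, 0], 0]
    - [[0, -0.3, 0], [0, 0, 0], 0]
    - [[0, 0, 0], [0, 0, 0], 0]
    - [[0, 0, 0], [0, 0, 0], 0]
    - [[0, 0, 0], [0, 0, 0], 0]

```text
time_s: 33.78
tcp_pos: [497.9, 90.9, 201.2]
tcp_rot: [-1.571, 0.001, 0.242]
force: [-1.0, 0.4, 0.3]
grip_width: 0.6
```

Run:
```python
from ring import *
s=manip.observe(); print(s['tcp_pos'].round(1),s['force'].round(2),s['joint_velocities'].round(3),s['time_s'])
t=cam('side'); import pickle; pickle.dump(t,open('D3.pkl','wb'))
d0=pickle.load(open('D0.pkl','rb'))['side']
# bystanders unmoved: frame difference in their boxes
for n,b in(('brush',(150,225,180,330)),('block',(168,180,216,214)),('mallet',(215,95,270,160))):
    a=d0['frame'][b[1]:b[3],b[0]:b[2]].astype(int); c=t['frame'][b[1]:b[3],b[0]:b[2]].astype(int); print(n,np.abs(a-c).mean().round(1))
```

```text
[497.9  90.9 201.2] [-1.02  0.43  0.27] [-0.001  0.016  0.001  0.008 -0.002  0.001  0.001] 33.7833
brush 5.8
block 4.9
mallet 20.6
```

Run:
```python
from ring import *
print(manip.hand_in())
```

```text
the job is handed in; nothing more can be done
None
```

The spindle is rebuilt and handed in at about 34 s of the 67 s allowed; the hand-in gave no verdict.

- **Spacer and bearing:** I threaded the spacer and felt the bearing slide at about 9 N until it stopped on its shoulder, with its underside at about 38 mm. I held about 20 N there for more than 0.7 s. The highest force I read on it was about 20 N.
- **Washer:** I laid the small grey washer on the spacer. Contact came within 0.5 mm of the expected height, and the press was about 12 N.
- **Fork:** I slid it in by its knob until it stopped, then let go.

**Checks that disagreed:**
- **Fork travel:** the estimates were 52.6 mm (prong tips), 53.1 mm (arm travel), 53.8 mm (rear edge) and 54.3 mm (knob), against a limit of 52 mm. I pushed the knob from behind with closed fingers. It sat about 50 mm from the shaft axis, which is fully in, and did not yield at 16 N.
- **Bystander tools:** before/after side pictures show the brush and block unchanged. The mallet's area differed more, which I put down to the arm or its shadow being in view. The arm never went near it, but I didn't confirm this with another picture.

I had used all 12 picture views before placing the washer, so the later camera checks were numbers only. I took no picture of the stack after the last push.

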